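# Close the coffee corner: stack the tumblers, dip the pod boxes, set their signs

### The arm

A 7-joint arm with a two-finger parallel gripper is mounted at the origin on the work surface. World frame = base frame: x ahead of the robot, y to its left, z up, the work surface at z = 0. Lengths are in m, angles in rad, forces in N, time in s.
With the tool pointing down it reaches from about 0.4 to 0.875 m from the base axis. Payload 19.3 kg.
Tool frame: the origin (TCP) lies at the very end of the fingers, on their centre line; the grasp point (between the pads) lies 19 mm behind it; z points along the fingers, y is the direction in which the jaws open and shut (so a half turn about z gives the same grasp; the last joint's range is limited). The gripper opens to 85 mm and grips with 20 to 120 N. Pads are 22 mm wide; open, the fingers measure 114 mm over their backs; the gripper's body (76 mm by 85 mm) begins 54 mm behind the grasp point. The pads swing forward as they close: fully open they stand 13 mm farther back than shut.
Start: joints at [1.195, 0.521, -0.036, 1.599, 0.021, 1.021, -0.113], TCP at [0.188, -0.596, 0.231] pointing down, gripper open.
Joint ranges: [-2.91, 2.91], [-0.3, 2.13], [-1.5, 1.42], [0.17, 2.43], [-1.26, 4.41], [0.16, 1.93], [-2.52, 2.52]. Speed limits (rad/s): [1.89, 1.89, 2.39, 2.39, 3.01, 3.01, 3.01].

### API

Orientations are given as [roll, pitch, yaw] about the fixed x, y, z axes, in that order (R = Rz(yaw) Ry(pitch) Rx(roll)).
In Python, from workcell import bot gives the robot as it stands. The module is installed in compiled form; this text tells all that it offers.
- The arm moves only by the shell command python3 -m inch 'ROWS' [FORCE]. ROWS is JSON, a list of rows, each an object of numbers: "dx", "dy", "dz": the shift along the tool's x, y, z in mm; "rx", "ry", "rz": the turn, a rotation vector about the tool's x, y, z in rad; "hand": the closure, from -1 (fully open) to 1 (shut), so that 0 is half open. In form: [{"dx": .., "dy": .., "dz": .., "rx": .., "ry": .., "rz": .., "hand": ..}, ...]. A call has 1 to 10 rows; each row shifts and turns the commanded pose from where the row before left it, along the tool's axes as they then stand; what a row does not reach is not made up. A row lasts 1/10 s, in which the tool goes at most 50 mm and 8.59 degrees, less where a joint would pass 70% of its speed; a pose out of reach is approached as far as the arm can. A call with a gripper value outside its range is refused whole. The fingers move at their own pace and stop on an object; FORCE is the grip in N (left out, the last holds). Time passes only in rows, so rows that do not move let the fingers close. It gives the time, the measured TCP pose, the force and the opening at its end, in the units of the state.
- bot.observe(): the state, without advancing time (a new reading comes with each control period).
- bot.grab_frame(name): name is "side" or "top"; returns (picture, depth): 384x512x3 uint8, red, green, blue; 384x512 float32, m along the optical axis (not along the pixel's ray), 0 where there is no reading.
- bot.get_calibration(name): a dict with "vertical_fov" (degrees; the focal length in pixels is half the picture's height over the tangent of half this angle, whatever the lens; pixels are square), "cx", "cy" (the principal point, pixels), "k1" (the pictures are not rectified: a ray, as slopes to the right and down, at radius r is drawn at 1 + k1 r^2 times it, then the intrinsics apply), "origin" and "orientation" of the camera in the world. Camera axes: x right, y down, z forward; pixel columns grow to the right and rows downward; lengths in m; the calibration is good to about 2 mm. A picture is of the moment at which its call begins. get_calibration takes no time and is no camera call.
- bot.job_done(): hands the job in, once; it reports no verdict.
Trained networks look in the newest picture that a camera, given by its name, has taken for a name from the list of things; names that differ only in an ending like _2 or _b are one class to them, and where a whole thing is asked for, a point or a joint stands for the part that bears it (a point fixed in the world has none). Each returns a list of dicts, best first, with "score" (0 to 1); they miss things now and then, are a little off and sometimes report something else, mostly with a low value. They report only what shows in the picture. A call takes as long as a camera call. They do not tell look-alikes from the thing itself.
- bot.trace(camera, target): "region" (384x512 bool, what is visible of it) and "box" ([left, top, right, bottom] in pixels, round what is visible of it).
- bot.tip_of(camera, target): "centre" ([row, column] in pixels: a listed point, or the origin of a listed thing).
The state is a dict: "clock": time; "qpos": joint angles; "qd": joint speeds; "joint_efforts": joint torques, N m; "position": TCP position; "tool_rot": TCP orientation; "force": force on the tool from outside, world axes, zero at the start; "moment": the same for the moment, N m; "grip_width": finger opening in m.
Only numpy, scipy, OpenCV 4.12 (cv2) and the standard library are available. Lean on these libraries where they do the work, as an engineer would, in place of code of your own. Each camera call takes 0.05 s, during which the arm holds its last target.

### The job

Close the coffee corner for the night: nest every loose tumbler into one upright stack on the tumbler that is fixed in the wooden foot, and take the stock of both pod boxes by lowering one dip rod from the stand gently (never dropping it) through each lid's hole until it bottoms, leaving it standing there. Read how far each rod has gone in and make that box's swivel sign tell it squarely to the front (the robot's side of the box): the face with the round boss if the rod's black band has gone wholly out of sight into the hole, the plain face if the whole band still shows above the lid (either face will do if the lid cuts the band). Leave the other things on the counter alone.

Things in the scene. Friction and masses are not known exactly. Their poses are not given: they have to be found in the camera images.
- tumbler_base: the bottom tumbler of the stack, of the same make as the loose ones (see tumbler_1), fixed upright in a round dark wooden foot 100 mm across (60 mm above 6 mm, up to 23 mm). Origin: centre of the foot's underside on the table; the tumbler's own underside is 6 mm above that, its rim 76 mm
- tumbler_1: white ceramic tumbler, one of 2 to 4 alike loose ones (may be absent), upright, open on top. 70 mm high; thick heavy foot 42 mm across, widening to 57 mm at 46 mm up, then a vertical collar 67 mm across (61 inside) from 46 to 70 mm up. Nested, its collar rests on the lower one's rim: origin 24 mm above the other's, 2 mm play. 0.1 to 0.21 kg. Origin: centre of underside, z up
- tumbler_2: loose tumbler like tumbler_1 (may be absent). Origin: centre of its underside
- tumbler_3: loose tumbler like tumbler_1 (may be absent). Origin: centre of its underside
- tumbler_4: loose tumbler like tumbler_1 (may be absent). Origin: centre of its underside
- rod_stand: fixed dark wooden stand 60 x 120 mm, 48 mm high, with two holes 16 mm wide, 40 mm deep, at y = -30 and +30 mm, that hold the dip rods upright. Origin: centre of its underside
- rod_1: loose wooden dip rod standing in the stand: shaft 12 mm thick with a round tip, a cylindrical knob 24 mm thick and 28 mm high from 120 to 148 mm above the tip, and a black band round the shaft from 71 to 79 mm above the tip. 60 g. Origin: centre of the tip (lower end), z along the rod to the knob
- rod_2: second dip rod, the same as rod_1. Origin: centre of the tip
- podbox_a: fixed pod box on a 90 x 180 mm base board 10 mm thick (origin: centre of the board's underside; front is -x, the robot's side). A plywood box 72 x 72 mm, its lid 125 mm above the table, stands at y = -55 mm with a dip hole in the lid's middle; at y = +55 mm a steel post carries a swivel sign
- podbox_b: fixed pod box on a 90 x 180 mm base board 10 mm thick (origin: centre of the board's underside; front is -x, the robot's side). A plywood box 72 x 72 mm, its lid 125 mm above the table, stands at y = -55 mm with a dip hole in the lid's middle; at y = +55 mm a steel post carries a swivel sign
- hole_a (a point): mouth of the dip hole of pod box a, level with its lid, 125 mm above the table: 18 mm wide, straight down; the top of the pod stock inside is unseen, 45 to 105 mm below the mouth, and does not give way. Axes as the box's
- hole_b (a point): mouth of the dip hole of pod box b, level with its lid, 125 mm above the table: 18 mm wide, straight down; the top of the pod stock inside is unseen, 45 to 105 mm below the mouth, and does not give way. Axes as the box's
- sign_a (a joint): angle of the sign of pod box a: a wooden plate 64 wide, 60 high, 10 mm thick, 120 to 180 mm above the table, on an upright pivot through its middle. 0: plain face to the box's front (-x); pi: the face with the round boss (26 mm across, 3 proud, below the plate's smooth top 25 mm) to the front. Grows anticlockwise from above, stops at -0.5 and 3.64, stays where left (0.03 N m)
- sign_b (a joint): angle of the sign of pod box b: a wooden plate 64 wide, 60 high, 10 mm thick, 120 to 180 mm above the table, on an upright pivot through its middle. 0: plain face to the box's front (-x); pi: the face with the round boss (26 mm across, 3 proud, below the plate's smooth top 25 mm) to the front. Grows anticlockwise from above, stops at -0.5 and 3.64, stays where left (0.03 N m)
- sign_a_top (a point): middle of the top edge of the sign of pod box a, on its turning axis; y along the plate, x through its thickness towards the boss face
- sign_b_top (a point): middle of the top edge of the sign of pod box b, on its turning axis; y along the plate, x through its thickness towards the boss face
- syrup: bystander: amber glass bottle, 60 mm across, 190 mm high. Origin: underside
- glass: bystander: empty drinking glass, 72 mm across, 110 mm high. Origin: underside
- sweet_dish: bystander: small blue dish, 60 mm across, 28 mm high. Origin: underside
- sugar_jar: bystander: glass jar with a steel cap, 80 mm across, 120 mm high. Origin: underside
There are look-alikes about, which are no part of the job. Leave any red or yellow look-alike of the tumbler_4 alone.

How it is judged:
At the end, for the whole second after the job is handed in: All tumblers present nested upright on the fixed one (10 mm off axis, 0.12 rad, none over 8 mm higher than a full stack). A rod stands bottomed in each hole: tip over 80 mm below the lid, boss face in front; under 70 mm, plain face; between, either (0.35 rad). All at rest (horizontal distance between each of tumbler_1, tumbler_2, tumbler_3, tumbler_4 and tumbler_base below 0.01 m and angle between each of tumbler_1, tumbler_2, tumbler_3, tumbler_4's own z axis and vertical below 0.12 rad and height (world z) of tumbler_1 between 0.024 and 0.11 m and linear speed of each of tumbler_1, tumbler_2, tumbler_3, tumbler_4 below 0.02 m/s and height (world z) of tumbler_2 between 0.024 and 0.11 m and height (world z) of tumbler_3 between 0.024 and 0.11 m and height (world z) of tumbler_4 between 0.024 and 0.11 m and ((horizontal distance between rod_1 and hole_a below 0.01 m and z of rod_1 in the frame of hole_a between -0.112 and -0.038 m and angle between rod_1's own z axis and vertical below 0.2 rad and linear speed of rod_1 below 0.02 m/s and ((z of rod_1 in the frame of hole_a below -0.07 m and value of joint sign_a between 2.79159 and 3.49159 rad) or (z of rod_1 in the frame of hole_a above -0.08 m and value of joint sign_a between -0.35 and 0.35 rad))) or (horizontal distance between rod_2 and hole_a below 0.01 m and z of rod_2 in the frame of hole_a between -0.112 and -0.038 m and angle between rod_2's own z axis and vertical below 0.2 rad and linear speed of rod_2 below 0.02 m/s and ((z of rod_2 in the frame of hole_a below -0.07 m and value of joint sign_a between 2.79159 and 3.49159 rad) or (z of rod_2 in the frame of hole_a above -0.08 m and value of joint sign_a between -0.35 and 0.35 rad)))) and ((horizontal distance between rod_1 and hole_b below 0.01 m and z of rod_1 in the frame of hole_b between -0.112 and -0.038 m and angle between rod_1's own z axis and vertical below 0.2 rad and linear speed of rod_1 below 0.02 m/s and ((z of rod_1 in the frame of hole_b below -0.07 m and value of joint sign_b between 2.79159 and 3.49159 rad) or (z of rod_1 in the frame of hole_b above -0.08 m and value of joint sign_b between -0.35 and 0.35 rad))) or (horizontal distance between rod_2 and hole_b below 0.01 m and z of rod_2 in the frame of hole_b between -0.112 and -0.038 m and angle between rod_2's own z axis and vertical below 0.2 rad and linear speed of rod_2 below 0.02 m/s and ((z of rod_2 in the frame of hole_b below -0.07 m and value of joint sign_b between 2.79159 and 3.49159 rad) or (z of rod_2 in the frame of hole_b above -0.08 m and value of joint sign_b between -0.35 and 0.35 rad))))); the robot touches nothing.
It fails at once if a dip rod is dropped down a hole: inside it, it moves faster than 0.4 m/s ((linear speed of rod_1 above 0.4 m/s and horizontal distance between rod_1 and hole_a below 0.01 m and z of rod_1 in the frame of hole_a below -0.01 m) or (linear speed of rod_1 above 0.4 m/s and horizontal distance between rod_1 and hole_b below 0.01 m and z of rod_1 in the frame of hole_b below -0.01 m) or (linear speed of rod_2 above 0.4 m/s and horizontal distance between rod_2 and hole_a below 0.01 m and z of rod_2 in the frame of hole_a below -0.01 m) or (linear speed of rod_2 above 0.4 m/s and horizontal distance between rod_2 and hole_b below 0.01 m and z of rod_2 in the frame of hole_b below -0.01 m)).
It fails at once if a dip rod is rammed into a pod box (over 40 N) (contact force between any of rod_1, rod_2 and podbox_a above 40 N or contact force between any of rod_1, rod_2 and podbox_b above 40 N).
It fails at once if the syrup bottle, the glass, the sweet dish or the sugar jar is shifted by more than 5 cm or tipped over (distance of any of syrup, glass, sweet_dish, sugar_jar from where it was at the start of the episode above 0.05 m or angle between any of syrup, glass, sweet_dish, sugar_jar's own z axis and vertical above 0.6 rad).
Of tumbler_1, tumbler_2, tumbler_3, tumbler_4 only 2 to 4 are there at a start; the rules pass over those that are not, and their reading is None.
At some moment in a run one of tumbler_1, tumbler_2, tumbler_3, tumbler_4 may be knocked a few centimetres aside while the robot is not near it.
It also fails if it takes over 210 s, if anything falls off the work surface, if the arm or the gripper's body presses on something with over 40 N, if the wrist force passes 120 N, or if a joint passes its speed limit or range.

## Working session

There is one attempt and no reset: what is moved stays moved. The work goes in short steps, Python scripts to look and compute and a shell command to move; the robot and the scene stay as the last step left them, time stands still between calls to the robot, and variables do not carry over. Pictures are saved under pics/ and viewed, and the job is handed in when it is done.

```bash
mkdir -p pics; ls
cat > h.py <<'E'
import numpy as np, cv2
from scipy.spatial.transform import Rotation as R
from workcell import bot
def cal(n):
    c=bot.get_calibration(n); f=192/np.tan(np.radians(c['vertical_fov'])/2)
    K=np.array([[f,0,c['cx']],[0,f,c['cy']],[0,0,1]]); return c,K,np.array([c['k1'],0,0,0,0.])
def rot(c):
    o=np.array(c['orientation']); return o if o.shape==(3,3) else R.from_euler('xyz',o).as_matrix()
def slopes(n,uv):
    c,K,d=cal(n); uv=np.atleast_2d(uv).astype(float)
    return cv2.undistortPoints(uv.reshape(-1,1,2),K,d).reshape(-1,2)
def world(n,uv,z):
    """uv Nx2 (col,row), depth z"""
    c,K,d=cal(n); s=slopes(n,uv); z=np.atleast_1d(z)
    p=np.c_[s*z[:,None],z]; return p@rot(c).T+np.array(c['origin'])
def onplane(n,uv,h):
    c,K,d=cal(n); s=slopes(n,uv); r=np.c_[s,np.ones(len(s))]@rot(c).T; o=np.array(c['origin'])
    t=(h-o[2])/r[:,2]; return o+r*t[:,None]
def proj(n,P):
    c,K,d=cal(n); P=np.atleast_2d(P); q=(P-np.array(c['origin']))@rot(c)
    rv=np.zeros(3); return cv2.projectPoints(q.reshape(-1,1,3),rv,rv,K,d)[0].reshape(-1,2)
def cloud(n,dep):
    v,u=np.mgrid[:384,:512]; return world(n,np.c_[u.ravel(),v.ravel()],dep.ravel().astype(float)).reshape(384,512,3)
def grab(n,f):
    im,d=bot.grab_frame(n); cv2.imwrite('pics/'+f+'.png',cv2.cvtColor(im,cv2.COLOR_RGB2BGR)); np.savez('pics/'+f+'.npz',im=im,d=d); return im,d
E
python3 - <<'E'
from h import *
s=bot.observe(); print(s)
for n in('side','top'):
    print(bot.get_calibration(n)); grab(n,n+'0')
E
```

```text
pics
{'clock': 0.0, 'qpos': array([ 1.19482064,  0.52202655, -0.03632933,  1.5999738 ,  0.02119404,
        1.02109236, -0.11278736]), 'qd': array([-2.57519946e-03,  2.09783339e-03,  4.45749201e-04, -1.67762603e-04,
       -6.39402229e-04, -1.64788877e-03,  4.26510798e-05]), 'joint_efforts': array([-5.60806238e-04, -9.27126431e+01,  1.98024474e+00, -3.69932985e+01,
        1.79516687e-02,  8.23674607e-03,  6.75264482e-05]), 'position': array([ 0.18801781, -0.59571235,  0.23073014]), 'tool_rot': array([-3.14047971e+00,  7.25340497e-05,  3.05776335e-01]), 'force': array([-0.17116987, -0.23529908,  0.36591977]), 'moment': array([ 0.01057438, -0.0755896 ,  0.01558103]), 'grip_width': 0.08519660865486113}
{'vertical_fov': 44.53788510519571, 'cx': 253.35951441285704, 'cy': 191.55904161793637, 'k1': -0.11789365173570725, 'origin': array([-0.06878004,  0.89219574,  1.04524461]), 'orientation': array([-2.27072743, -0.02058381, -2.50965081])}
{'vertical_fov': 50.02369612462691, 'cx': 245.13473128950884, 'cy': 183.91562754974535, 'k1': -0.024710779236233497, 'origin': array([0.47641506, 0.02275017, 1.46238427]), 'orientation': array([-3.08047609, -0.00935729, -1.5715662 ])}
```

View pics/side0.png

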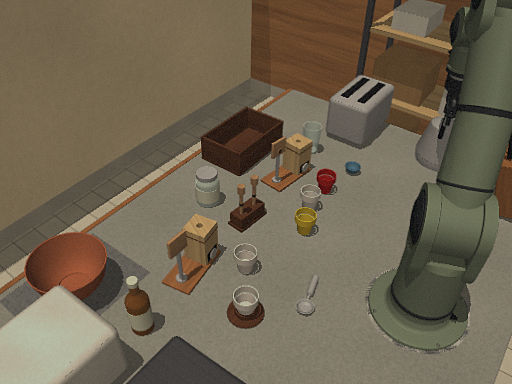

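View pics/top0.png

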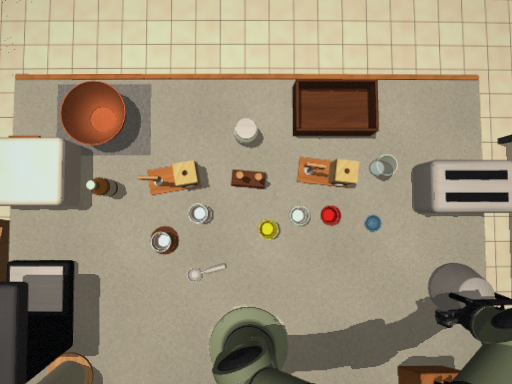

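Run:
```python
from h import *
for n in('side','top'):
    a=np.load(f'pics/{n}0.npz'); C=cloud(n,a['d'])
    bot.grab_frame(n)
    for t in['tumbler_1','tumbler_base','rod_stand','rod_1','podbox_a','sign_a','hole_a','sign_a_top']:
        if t not in('hole_a','sign_a_top'):
          for r in bot.trace(n,t):
            m=r['region']&(a['d']>0); P=C[m]
            if len(P)<5: continue
            print(n,t,round(r['score'],2),r['box'],'med',np.median(P,0).round(3),'min',np.percentile(P,3,0).round(3),'max',np.percentile(P,97,0).round(3))
        for r in bot.tip_of(n,t): print('  tip',n,t,round(r['score'],2),np.round(r['centre'],1))
im=np.load('pics/side0.npz')['im'];cv2.imwrite('pics/c1.png',cv2.resize(im[110:340,150:380],None,fx=2.6,fy=2.6,interpolation=3)[:,:,::-1])
im=np.load('pics/top0.npz')['im'];cv2.imwrite('pics/c2.png',cv2.resize(im[140:290,130:400],None,fx=2.9,fy=2.9,interpolation=3)[:,:,::-1])
```

```text
side tumbler_1 0.63 [301.3, 179.8, 321.9, 209.0] med [ 0.456 -0.17   0.051] min [ 0.423 -0.206  0.004] max [ 0.486 -0.138  0.071]
side tumbler_1 0.57 [237.2, 242.3, 257.5, 275.3] med [0.464 0.168 0.048] min [0.431 0.131 0.001] max [0.494 0.204 0.071]
side tumbler_1 0.56 [317.0, 167.0, 337.7, 194.5] med [ 0.453 -0.276  0.051] min [ 0.424 -0.352  0.001] max [ 0.488 -0.248  0.071]
  tip side tumbler_1 0.86 [268.7 245.2]
  tip side tumbler_1 0.86 [186.4 326.7]
  tip side tumbler_1 0.73 [202.7 308.5]
  tip side tumbler_1 0.69 [229.7 303.9]
side tumbler_base 0.66 [227.7, 283.3, 265.0, 330.6] med [0.362 0.304 0.023] min [0.324 0.258 0.002] max [0.408 0.339 0.077]
side tumbler_base 0.49 [238.9, 183.3, 244.1, 214.1] med [0.584 0.033 0.113] min [ 0.574 -0.077 -0.003] max [0.668 0.041 0.158]
  tip side tumbler_base 0.86 [309.8 243.4]
side rod_stand 0.8 [229.4, 197.5, 264.6, 230.3] med [0.565 0.013 0.038] min [ 0.551 -0.05   0.003] max [0.606 0.058 0.051]
side rod_stand 0.3 [258.1, 136.6, 314.8, 194.2] med [ 0.602 -0.284  0.062] min [ 0.56  -0.35   0.006] max [ 0.646 -0.181  0.172]
side rod_stan
[... 779 characters left out ...]
74]
side podbox_a 0.69 [260.2, 133.4, 311.6, 193.9] med [ 0.603 -0.285  0.058] min [ 0.559 -0.353  0.003] max [ 0.655 -0.181  0.173]
  tip side podbox_a 0.97 [266.9 191.8]
  tip side podbox_a 0.58 [176.1 285.8]
  tip side podbox_a 0.2 [267.8 247.5]
side sign_a 0.8 [268.7, 133.6, 286.2, 157.9] med [ 0.611 -0.208  0.155] min [ 0.604 -0.296  0.098] max [ 0.634 -0.181  0.183]
side sign_a 0.58 [165.8, 234.4, 184.0, 257.8] med [0.573 0.322 0.157] min [0.571 0.289 0.126] max [0.581 0.35  0.182]Traceback (most recent call last):
  File "<stdin>", line 11, in <module>
ValueError: it knows: glass, hole, podbox, rod, rod_stand, sign_a_top, sign_b_top, sugar_jar, sweet_dish, syrup, tumbler, tumbler_base
```

```bash
ls pics
```

```text
side0.npz
side0.png
top0.npz
top0.png
```

Run:
```python
from h import *
n='top'
a=np.load(f'pics/{n}0.npz'); C=cloud(n,a['d'])
for n in ('top','side'):
  bot.grab_frame(n)
  for t in['tumbler_1','tumbler_base','rod_stand','rod_1','podbox_a','hole_a','sign_a_top']:
    if n=='top' and t not in('hole_a','sign_a_top'):
      for r in bot.trace(n,t):
        m=r['region']&(a['d']>0); P=C[m]
        if len(P)<5: continue
        print(n,t,round(r['score'],2),r['box'],'med',np.median(P,0).round(3),'min',np.percentile(P,3,0).round(3),'max',np.percentile(P,97,0).round(3))
    h={'hole_a':.125,'sign_a_top':.18}.get(t,0)
    if h==0 and n=='side': continue
    for r in bot.tip_of(n,t): print('  tip',n,t,round(r['score'],2),np.round(r['centre'],1),onplane(n,r['centre'][::-1],h).round(3))
im=np.load('pics/side0.npz')['im'];cv2.imwrite('pics/c1.png',cv2.resize(im[110:340,150:380],None,fx=2.6,fy=2.6,interpolation=3)[:,:,::-1])
im=np.load('pics/top0.npz')['im'];cv2.imwrite('pics/c2.png',cv2.resize(im[140:290,130:400],None,fx=2.9,fy=2.9,interpolation=3)[:,:,::-1])
print(bot.observe()['clock'])
```

```text
top tumbler_1 0.71 [290.3, 204.5, 310.4, 226.8] med [ 0.453 -0.182  0.022] min [ 0.426 -0.211 -0.003] max [ 0.483 -0.144  0.072]
top tumbler_1 0.7 [319.0, 207.1, 344.6, 227.6] med [ 0.459 -0.291  0.023] min [ 0.43  -0.322 -0.003] max [ 0.487 -0.252  0.072]
top tumbler_1 0.52 [189.8, 203.2, 210.4, 223.8] med [0.463 0.171 0.022] min [ 0.436  0.139 -0.002] max [0.494 0.199 0.071]
top tumbler_1 0.52 [297.5, 157.5, 360.1, 186.4] med [ 0.607 -0.285  0.031] min [ 0.564 -0.352  0.003] max [ 0.654 -0.185  0.177]
top tumbler_1 0.51 [261.3, 219.2, 278.4, 239.0] med [ 0.41  -0.071  0.021] min [ 0.379 -0.097 -0.003] max [ 0.435 -0.042  0.069]
  tip top tumbler_1 0.57 [213.7 300.7] [[ 0.46  -0.188  0.   ]]
  tip top tumbler_1 0.56 [213. 202.] [[0.463 0.162 0.   ]]
  tip top tumbler_1 0.5 [215.1 323.7] [[ 0.455 -0.27   0.   ]]
  tip top tumbler_1 0.49 [228.2 268. ] [[ 0.409 -0.072  0.   ]]
top tumbler_base 0.66 [153.2, 223.9, 180.5, 255.4] med [0.371 0.29  0.019] min [0.326 0.25  0.   ] max [0.413 0.327 0.076]
top tumbler_base 0.26 [291.1, 205.8, 312.6, 223.1] med [ 0.456 -0.177  0.022] min [ 0.429
[... 752 characters left out ...]
5] max [ 0.654 -0.185  0.177]
top podbox_a 0.55 [138.6, 161.3, 201.2, 191.3] med [0.581 0.257 0.044] min [0.542 0.171 0.004] max [0.629 0.343 0.179]
  tip top podbox_a 0.72 [178.5 172.3] [[0.585 0.268 0.   ]]
  tip top podbox_a 0.67 [174.1 321.7] [[ 0.601 -0.265  0.   ]]
  tip top hole_a 0.67 [171.2 183. ] [[0.6   0.213 0.125]]
  tip top hole_a 0.67 [170.6 347.1] [[ 0.602 -0.324  0.125]]
  tip top sign_a_top 0.68 [178.7 146.9] [[0.571 0.317 0.18 ]]
  tip top sign_a_top 0.41 [241. 163.] [[0.378 0.265 0.18 ]]
  tip side hole_a 0.83 [224.9 197.9] [[0.599 0.211 0.125]]
  tip side hole_a 0.76 [141.2 297.1] [[ 0.602 -0.316  0.125]]
  tip side sign_a_top 0.65 [239.5 175.6] [[0.569 0.327 0.18 ]]
1.5
```

View pics/c1.png

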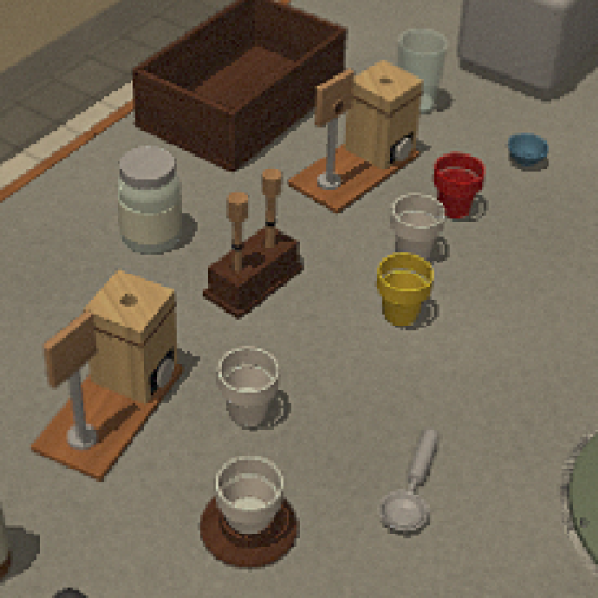

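View pics/c2.png

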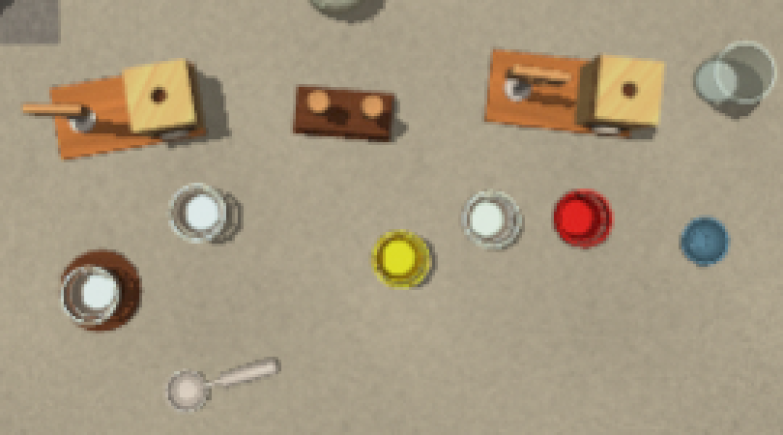

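```bash
cat > fit.py <<'E'
from h import *
from scipy.optimize import least_squares
def ring(n,C,c,zlo,zhi,r=0.0335,tol=.05):
    m=(C[...,2]>zlo)&(C[...,2]<zhi)&(np.hypot(C[...,0]-c[0],C[...,1]-c[1])<tol); P=C[m]
    f=lambda p: np.hypot(P[:,0]-p[0],P[:,1]-p[1])-r
    s=least_squares(f,P[:,:2].mean(0),loss='soft_l1',f_scale=.002); return s.x.round(4),len(P),P[:,2].mean().round(3)
E
python3 - <<'E'
from fit import *
for n in('top','side'):
    a=np.load(f'pics/{n}0.npz'); C=cloud(n,a['d'])
    for nm,c,lo,hi,r in[('t1',(.458,-.178),.064,.075,.032),('t2',(.464,.168),.064,.075,.032),('base',(.363,.297),.070,.083,.032)]:
        print(n,nm,ring(n,C,c,lo,hi,r))
    for nm,c in[('rodR',(.582,-.031)),('rodL',(.588,.028))]:
        m=(np.hypot(C[...,0]-c[0],C[...,1]-c[1])<.03)&(C[...,2]>(.15 if n=='top' else .13)); P=C[m]; print(n,nm,P.mean(0).round(4),P.min(0).round(3),P.max(0).round(3),len(P))
    for nm,c in[('lidR',(.602,-.32)),('lidL',(.6,.212))]:
        m=(np.hypot(C[...,0]-c[0],C[...,1]-c[1])<.06)&(abs(C[...,2]-.125)<.006); P=C[m][:,:2].astype(np.float32)
        print(n,nm,cv2.minAreaRect(P*1000),C[m][:,2].mean().round(4), P.mean(0).round(4))
    for nm,c in[('sgR',(.611,-.21)),('sgL',(.571,.32))]:
        m=(np.hypot(C[...,0]-c[0],C[...,1]-c[1])<.045)&(C[...,2]>.128)&(C[...,2]<.19); P=C[m][:,:2]
        if nm=='sgR': P=P[P[:,1]>-.25]
        mu=P.mean(0);w,v=np.linalg.eigh(np.cov((P-mu).T)); q=(P-mu)@v[:,1]
        print(n,nm,mu.round(4),v[:,1].round(3),np.sqrt(w).round(4),q.min().round(3),q.max().round(3),((q.max()+q.min())/2*v[:,1]+mu).round(4),len(P))
E
```

```text
top t1 (array([ 0.4567, -0.1737]), 60, np.float64(0.069))
top t2 (array([0.4648, 0.1691]), 60, np.float64(0.069))
top base (array([0.3697, 0.2933]), 61, np.float64(0.075))
top rodR [ 0.5817 -0.0314  0.1551] [ 0.572 -0.04   0.15 ] [ 0.592 -0.021  0.16 ] 38
top rodL [0.5881 0.0279 0.1546] [0.578 0.017 0.151] [0.598 0.04  0.16 ] 42
top lidR ((603.452392578125, -322.2255554199219), (69.4904556274414, 72.82576751708984), 82.8465805053711) 0.1245 [ 0.6033 -0.323 ]
top lidL ((597.285400390625, 207.84434509277344), (72.08600616455078, 72.21952056884766), 9.89248275756836) 0.1241 [0.5971 0.208 ]
top sgR [ 0.6145 -0.2118] [0.146 0.989] [0.0034 0.0185] -0.035 0.03 [ 0.6141 -0.2143] 109
top sgL [0.5774 0.3133] [0.002 1.   ] [0.0036 0.0194] -0.029 0.033 [0.5774 0.3151] 106
side t1 (array([ 0.4537, -0.1708]), 82, np.float64(0.069))
side t2 (array([0.4621, 0.1725]), 120, np.float64(0.069))
side base (array([0.3679, 0.2963]), 147, np.float64(0.075))
side rodR [ 0.5773 -0.0251  0.1476] [ 0.567 -0.043  0.131] [ 0.593 -0.016  0.159] 71
side rodL [0.5825 0.0341 0.1478] [0.573 0.02  0.13 ] [0.6   0.042 0.159] 74
side lidR ((601.45068359375, -323.34063720703125), (79.3245849609375, 78.26578521728516), 83.62821960449219) 0.125 [ 0.5988 -0.3199]
side lidL ((595.1718139648438, 210.57296752929688), (74.92861938476562, 78.4453125), 8.48041820526123) 0.1251 [0.5936 0.2118]
side sgR [ 0.611  -0.2075] [0.18  0.984] [0.0033 0.0196] -0.039 0.03 [ 0.6102 -0.2119] 210
side sgL [0.5738 0.322 ] [0.04  0.999] [0.0026 0.0195] -0.035 0.03 [0.5737 0.3195] 348
```

```bash
python3 -m inch '[{"rz":-0.14,"hand":-1},{"rz":-0.14},{"rz":-0.14},{"rz":-0.14},{"rz":-0.14},{"rz":-0.14},{"rz":-0.14},{"rz":-0.14},{"rz":-0.145},{"dz":-20}]' 30
```

```text
schema error: expected keys dx, dy, dz, rx, ry, rz, hand
```

```bash
python3 -m inch '[{"dx":0,"dy":0,"dz":0,"rx":0,"ry":0,"rz":-0.14,"hand":-1},{"dx":0,"dy":0,"dz":0,"rx":0,"ry":0,"rz":-0.14,"hand":-1},{"dx":0,"dy":0,"dz":0,"rx":0,"ry":0,"rz":-0.14,"hand":-1},{"dx":0,"dy":0,"dz":0,"rx":0,"ry":0,"rz":-0.14,"hand":-1},{"dx":0,"dy":0,"dz":0,"rx":0,"ry":0,"rz":-0.14,"hand":-1},{"dx":0,"dy":0,"dz":0,"rx":0,"ry":0,"rz":-0.14,"hand":-1},{"dx":0,"dy":0,"dz":0,"rx":0,"ry":0,"rz":-0.14,"hand":-1},{"dx":0,"dy":0,"dz":0,"rx":0,"ry":0,"rz":-0.14,"hand":-1},{"dx":0,"dy":0,"dz":0,"rx":0,"ry":0,"rz":-0.145,"hand":-1},{"dx":0,"dy":0,"dz":0,"rx":0,"ry":0,"rz":0,"hand":-1}]' 30
```

```text
clock: 2.5
position: [0.1879, -0.5961, 0.2312]
tool_rot: [3.141, -0.0, 1.573]
force: [-0.0, -0.2, -0.6]
grip_width: 0.0853
```

```bash
python3 -m inch '[{"dx":42,"dy":27,"dz":0,"rx":0,"ry":0,"rz":0,"hand":-1},{"dx":42,"dy":27,"dz":0,"rx":0,"ry":0,"rz":0,"hand":-1},{"dx":42,"dy":27,"dz":0,"rx":0,"ry":0,"rz":0,"hand":-1},{"dx":42,"dy":27,"dz":0,"rx":0,"ry":0,"rz":0,"hand":-1},{"dx":42,"dy":27,"dz":0,"rx":0,"ry":0,"rz":0,"hand":-1},{"dx":42,"dy":27,"dz":0,"rx":0,"ry":0,"rz":0,"hand":-1},{"dx":42,"dy":27,"dz":0,"rx":0,"ry":0,"rz":0,"hand":-1},{"dx":42,"dy":27,"dz":0,"rx":0,"ry":0,"rz":0,"hand":-1},{"dx":42,"dy":27,"dz":0,"rx":0,"ry":0,"rz":0,"hand":-1},{"dx":42,"dy":27,"dz":0,"rx":0,"ry":0,"rz":0,"hand":-1}]'
python3 - <<'E'
from fit import *
for n,c0 in(('side',(.453,-.172)),('top',(.456,-.173))):
    im,d=grab(n,n+'1'); print(ring(n,cloud(n,d),c0,.064,.075,.032))
im=np.load('pics/side1.npz')['im'];cv2.imwrite('pics/c3.png',cv2.resize(im[110:260,250:400],None,fx=3.5,fy=3.5,interpolation=3)[:,:,::-1])
print(bot.observe()['position'])
E
```

```text
clock: 3.5
position: [0.4589, -0.1743, 0.2316]
tool_rot: [3.141, 0.0, 1.565]
force: [0.5, -0.9, -0.0]
grip_width: 0.0855
(array([ 0.454 , -0.1715]), 85, np.float64(0.069))
(array([ 0.4566, -0.1739]), 27, np.float64(0.069))
[ 0.46131042 -0.16998176  0.23172523]
```

View pics/c3.png

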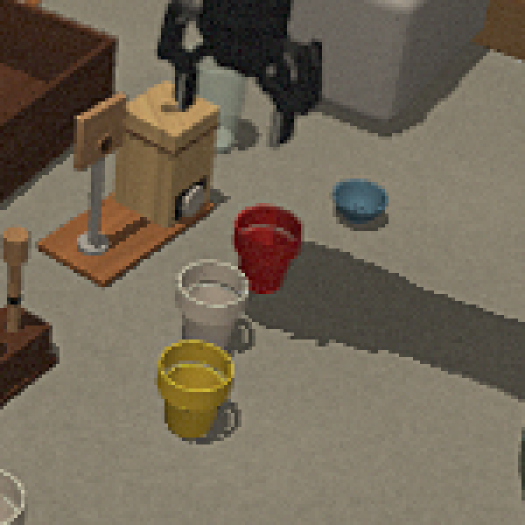

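```bash
python3 -m inch '[{"dx":2,"dy":-3,"dz":40,"rx":0,"ry":0,"rz":0,"hand":-1},{"dx":0,"dy":0,"dz":40,"rx":0,"ry":0,"rz":0,"hand":-1},{"dx":0,"dy":0,"dz":20,"rx":0,"ry":0,"rz":0,"hand":-1},{"dx":0,"dy":0,"dz":0,"rx":0,"ry":0,"rz":0,"hand":-1},{"dx":0,"dy":0,"dz":0,"rx":0,"ry":0,"rz":0,"hand":-1}]'
```

```text
clock: 4.1
position: [0.4554, -0.174, 0.1319]
tool_rot: [3.142, -0.0, 1.568]
force: [0.7, -0.0, 1.2]
grip_width: 0.0848
```

```bash
python3 -m inch '[{"dx":1,"dy":0,"dz":25,"rx":0,"ry":0,"rz":0,"hand":-1},{"dx":0,"dy":0,"dz":25,"rx":0,"ry":0,"rz":0,"hand":-1},{"dx":0,"dy":0,"dz":20,"rx":0,"ry":0,"rz":0,"hand":-1},{"dx":0,"dy":0,"dz":15,"rx":0,"ry":0,"rz":0,"hand":-1},{"dx":0,"dy":0,"dz":8,"rx":0,"ry":0,"rz":0,"hand":-1},{"dx":0,"dy":0,"dz":0,"rx":0,"ry":0,"rz":0,"hand":-1}]'
python3 - <<'E'
from fit import *
im,d=grab('side','s2'); cv2.imwrite('pics/c4.png',cv2.resize(im[110:260,250:400],None,fx=3.5,fy=3.5,interpolation=3)[:,:,::-1])
E
```

```text
clock: 4.7
position: [0.4555, -0.1732, 0.0387]
tool_rot: [3.141, 0.0, 1.57]
force: [-0.7, 0.1, -0.2]
grip_width: 0.0855
```

View pics/c4.png

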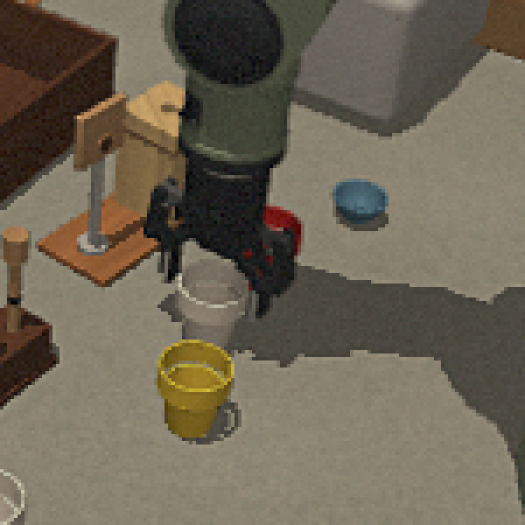

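```bash
python3 -m inch '[{"dx":0,"dy":0,"dz":0,"rx":0,"ry":0,"rz":0,"hand":1},{"dx":0,"dy":0,"dz":0,"rx":0,"ry":0,"rz":0,"hand":1},{"dx":0,"dy":0,"dz":0,"rx":0,"ry":0,"rz":0,"hand":1},{"dx":0,"dy":0,"dz":0,"rx":0,"ry":0,"rz":0,"hand":1},{"dx":0,"dy":0,"dz":0,"rx":0,"ry":0,"rz":0,"hand":1},{"dx":0,"dy":0,"dz":0,"rx":0,"ry":0,"rz":0,"hand":1}]' 40
python3 -m inch '[{"dx":0,"dy":0,"dz":-10,"rx":0,"ry":0,"rz":0,"hand":1},{"dx":0,"dy":0,"dz":-25,"rx":0,"ry":0,"rz":0,"hand":1},{"dx":0,"dy":0,"dz":-35,"rx":0,"ry":0,"rz":0,"hand":1},{"dx":0,"dy":0,"dz":-35,"rx":0,"ry":0,"rz":0,"hand":1},{"dx":0,"dy":0,"dz":-25,"rx":0,"ry":0,"rz":0,"hand":1},{"dx":0,"dy":0,"dz":0,"rx":0,"ry":0,"rz":0,"hand":1},{"dx":0,"dy":0,"dz":0,"rx":0,"ry":0,"rz":0,"hand":1}]' 40
python3 - <<'E'
from fit import *
im,d=grab('side','s3'); cv2.imwrite('pics/c5.png',cv2.resize(im[50:260,230:440],None,fx=2.5,fy=2.5,interpolation=3)[:,:,::-1])
E
```

```text
clock: 5.35
position: [0.4559, -0.1733, 0.0396]
tool_rot: [3.14, 0.001, 1.57]
force: [-1.2, 1.4, 13.7]
grip_width: 0.0659
clock: 6.05
position: [0.4551, -0.1733, 0.1691]
tool_rot: [3.14, 0.001, 1.57]
force: [0.0, -1.4, -1.3]
grip_width: 0.0658
```

View pics/c5.png

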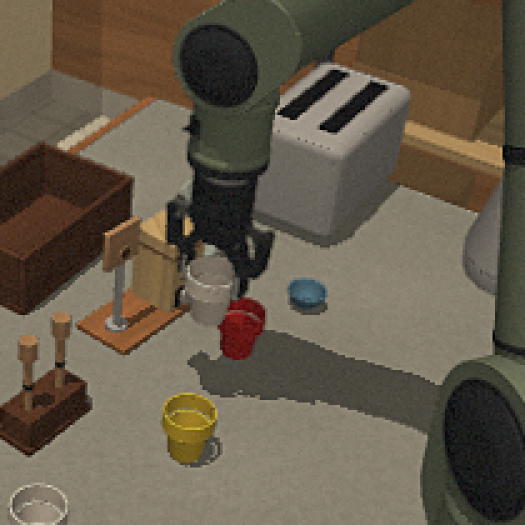

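```bash
python3 -m inch '[{"dx":20,"dy":-4,"dz":0,"rx":0,"ry":0,"rz":0,"hand":1},{"dx":40,"dy":-8,"dz":0,"rx":0,"ry":0,"rz":0,"hand":1},{"dx":48,"dy":-9,"dz":0,"rx":0,"ry":0,"rz":0,"hand":1},{"dx":48,"dy":-9,"dz":0,"rx":0,"ry":0,"rz":0,"hand":1},{"dx":48,"dy":-9,"dz":0,"rx":0,"ry":0,"rz":0,"hand":1},{"dx":48,"dy":-9,"dz":0,"rx":0,"ry":0,"rz":0,"hand":1},{"dx":48,"dy":-9,"dz":0,"rx":0,"ry":0,"rz":0,"hand":1},{"dx":48,"dy":-9,"dz":0,"rx":0,"ry":0,"rz":0,"hand":1},{"dx":48,"dy":-9,"dz":0,"rx":0,"ry":0,"rz":0,"hand":1},{"dx":40,"dy":-6,"dz":0,"rx":0,"ry":0,"rz":0,"hand":1}]'
python3 -m inch '[{"dx":22,"dy":-5,"dz":0,"rx":0,"ry":0,"rz":0,"hand":1},{"dx":10,"dy":-1,"dz":0,"rx":0,"ry":0,"rz":0,"hand":1},{"dx":0,"dy":0,"dz":0,"rx":0,"ry":0,"rz":0,"hand":1},{"dx":0,"dy":0,"dz":0,"rx":0,"ry":0,"rz":0,"hand":1}]'
python3 - <<'E'
from fit import *
for n,c0 in(('side',(.368,.296)),('top',(.37,.293))):
    im,d=grab(n,n+'4'); C=cloud(n,d)
    if n=='side': print('base',ring(n,C,c0,.070,.083,.032))
    print('held',ring(n,C,(.368,.297),.19,.205,.032))
im=np.load('pics/side4.npz')['im'];cv2.imwrite('pics/c6.png',cv2.resize(im[200:350,170:340],None,fx=3.5,fy=3.5,interpolation=3)[:,:,::-1])
E
```

```text
clock: 7.1
position: [0.3726, 0.2653, 0.1676]
tool_rot: [-3.14, 0.0, 1.572]
force: [1.0, 0.0, -2.3]
grip_width: 0.0659
clock: 7.5
position: [0.3683, 0.2936, 0.1678]
tool_rot: [-3.141, 0.001, 1.57]
force: [-0.9, 0.2, -0.9]
grip_width: 0.0652
base (array([0.368 , 0.2959]), 121, np.float64(0.075))
held (array([0.3663, 0.2958]), 192, np.float64(0.196))
held (array([0.3692, 0.2928]), 23, np.float64(0.196))
```

View pics/c6.png

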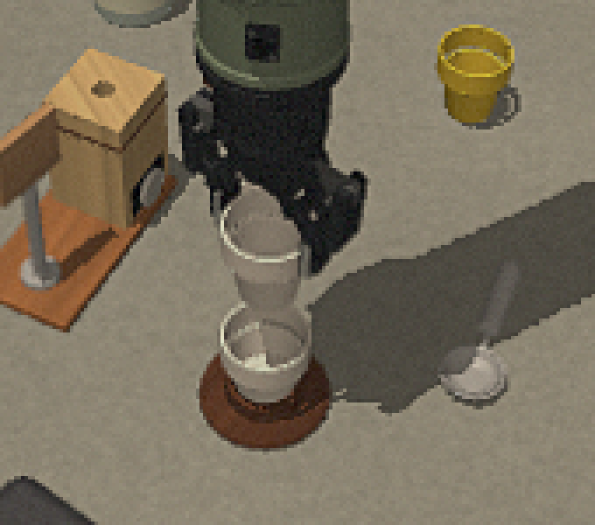

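```bash
python3 -m inch '[{"dx":0,"dy":1,"dz":20,"rx":0,"ry":0,"rz":0,"hand":1},{"dx":0,"dy":0,"dz":25,"rx":0,"ry":0,"rz":0,"hand":1},{"dx":0,"dy":0,"dz":20,"rx":0,"ry":0,"rz":0,"hand":1},{"dx":0,"dy":0,"dz":15,"rx":0,"ry":0,"rz":0,"hand":1},{"dx":0,"dy":0,"dz":10,"rx":0,"ry":0,"rz":0,"hand":1},{"dx":0,"dy":0,"dz":0,"rx":0,"ry":0,"rz":0,"hand":1}]'
python3 -m inch '[{"dx":0,"dy":0,"dz":4,"rx":0,"ry":0,"rz":0,"hand":1},{"dx":0,"dy":0,"dz":2,"rx":0,"ry":0,"rz":0,"hand":1},{"dx":0,"dy":0,"dz":0,"rx":0,"ry":0,"rz":0,"hand":1}]'
```

```text
clock: 8.2
position: [0.369, 0.294, 0.0775]
tool_rot: [-3.14, 0.001, 1.57]
force: [-0.7, -0.2, -0.7]
grip_width: 0.0656
clock: 8.5
position: [0.3694, 0.295, 0.0725]
tool_rot: [3.141, -0.0, 1.571]
force: [0.3, 0.7, -0.7]
grip_width: 0.0657
```

```bash
python3 -m inch '[{"dx":0,"dy":0,"dz":2,"rx":0,"ry":0,"rz":0,"hand":1},{"dx":0,"dy":0,"dz":0,"rx":0,"ry":0,"rz":0,"hand":1}]'
python3 -m inch '[{"dx":0,"dy":0,"dz":2,"rx":0,"ry":0,"rz":0,"hand":1},{"dx":0,"dy":0,"dz":0,"rx":0,"ry":0,"rz":0,"hand":1}]'
```

```text
clock: 8.7
position: [0.3692, 0.295, 0.0703]
tool_rot: [3.141, -0.0, 1.571]
force: [0.2, 0.5, -1.4]
grip_width: 0.0661
clock: 8.9
position: [0.3693, 0.2951, 0.0695]
tool_rot: [3.14, 0.0, 1.571]
force: [-6.2, -7.0, 33.4]
grip_width: 0.0655
```

```bash
python3 -m inch '[{"dx":0,"dy":0,"dz":-1,"rx":0,"ry":0,"rz":0,"hand":1},{"dx":0,"dy":0,"dz":0,"rx":0,"ry":0,"rz":0,"hand":-1},{"dx":0,"dy":0,"dz":0,"rx":0,"ry":0,"rz":0,"hand":-1},{"dx":0,"dy":0,"dz":0,"rx":0,"ry":0,"rz":0,"hand":-1},{"dx":0,"dy":0,"dz":0,"rx":0,"ry":0,"rz":0,"hand":-1},{"dx":0,"dy":0,"dz":0,"rx":0,"ry":0,"rz":0,"hand":-1}]'
python3 -m inch '[{"dx":0,"dy":0,"dz":-20,"rx":0,"ry":0,"rz":0,"hand":-1},{"dx":0,"dy":0,"dz":-30,"rx":0,"ry":0,"rz":0,"hand":-1},{"dx":0,"dy":0,"dz":-30,"rx":0,"ry":0,"rz":0,"hand":-1},{"dx":0,"dy":0,"dz":-30,"rx":0,"ry":0,"rz":0,"hand":-1},{"dx":0,"dy":0,"dz":-20,"rx":0,"ry":0,"rz":0,"hand":-1},{"dx":0,"dy":0,"dz":0,"rx":0,"ry":0,"rz":0,"hand":-1}]'
python3 - <<'E'
from fit import *
for n,c0,c1 in(('side',(.368,.296),(.462,.172)),('top',(.37,.293),(.4648,.169))):
    im,d=grab(n,n+'5'); C=cloud(n,d)
    print('stack',ring(n,C,c0,.094,.107,.032)); print('t2',ring(n,C,c1,.064,.075,.032))
im=np.load('pics/side5.npz')['im'];cv2.imwrite('pics/c7.png',cv2.resize(im[200:350,170:340],None,fx=3.5,fy=3.5,interpolation=3)[:,:,::-1])
E
```

```text
clock: 9.5
position: [0.3691, 0.295, 0.0692]
tool_rot: [-3.141, 0.0, 1.571]
force: [0.1, -0.3, -0.3]
grip_width: 0.0853
clock: 10.1
position: [0.37, 0.2957, 0.2016]
tool_rot: [3.138, -0.002, 1.57]
force: [-0.0, 0.3, 0.1]
grip_width: 0.0852
stack (array([0.368 , 0.2971]), 149, np.float64(0.099))
t2 (array([0.4623, 0.1723]), 82, np.float64(0.069))
stack (array([0.3699, 0.2942]), 33, np.float64(0.1))
t2 (array([0.4647, 0.169 ]), 52, np.float64(0.069))
```

View pics/c7.png

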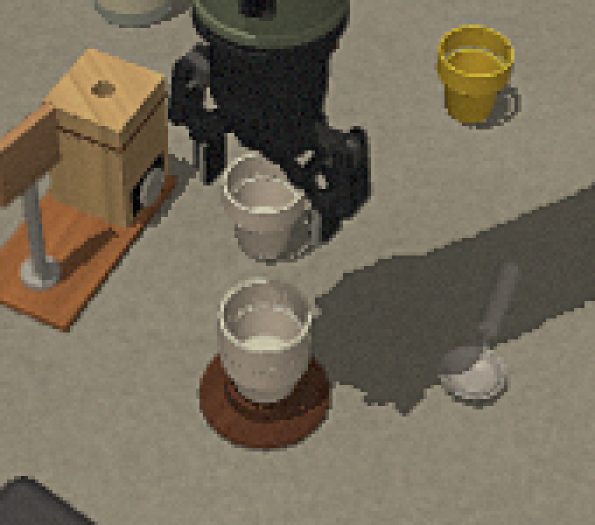

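```bash
python3 -m inch '[{"dx":-20,"dy":15,"dz":0,"rx":0,"ry":0,"rz":0,"hand":-1},{"dx":-32,"dy":25,"dz":0,"rx":0,"ry":0,"rz":0,"hand":-1},{"dx":-32,"dy":25,"dz":0,"rx":0,"ry":0,"rz":0,"hand":-1},{"dx":-30,"dy":22,"dz":0,"rx":0,"ry":0,"rz":0,"hand":-1},{"dx":-10,"dy":7,"dz":0,"rx":0,"ry":0,"rz":0,"hand":-1},{"dx":0,"dy":0,"dz":30,"rx":0,"ry":0,"rz":0,"hand":-1},{"dx":0,"dy":0,"dz":30,"rx":0,"ry":0,"rz":0,"hand":-1},{"dx":0,"dy":0,"dz":20,"rx":0,"ry":0,"rz":0,"hand":-1},{"dx":0,"dy":0,"dz":0,"rx":0,"ry":0,"rz":0,"hand":-1}]'
python3 - <<'E'
from fit import *
n='side';im,d=grab(n,n+'6'); C=cloud(n,d); print('t2',ring(n,C,(.462,.172),.064,.075,.032))
E
```

```text
clock: 11.1
position: [0.4612, 0.1709, 0.1166]
tool_rot: [-3.137, 0.001, 1.572]
force: [-0.4, -0.3, 0.6]
grip_width: 0.0857
t2 (array([0.4623, 0.1723]), 119, np.float64(0.069))
```

```bash
python3 -m inch '[{"dx":0,"dy":1,"dz":25,"rx":0,"ry":0,"rz":0,"hand":-1},{"dx":0,"dy":0,"dz":25,"rx":0,"ry":0,"rz":0,"hand":-1},{"dx":0,"dy":0,"dz":20,"rx":0,"ry":0,"rz":0,"hand":-1},{"dx":0,"dy":0,"dz":7,"rx":0,"ry":0,"rz":0,"hand":-1},{"dx":0,"dy":0,"dz":0,"rx":0,"ry":0,"rz":0,"hand":-1}]'
python3 -m inch '[{"dx":0,"dy":0,"dz":0,"rx":0,"ry":0,"rz":0,"hand":1},{"dx":0,"dy":0,"dz":0,"rx":0,"ry":0,"rz":0,"hand":1},{"dx":0,"dy":0,"dz":0,"rx":0,"ry":0,"rz":0,"hand":1},{"dx":0,"dy":0,"dz":0,"rx":0,"ry":0,"rz":0,"hand":1},{"dx":0,"dy":0,"dz":0,"rx":0,"ry":0,"rz":0,"hand":1},{"dx":0,"dy":0,"dz":0,"rx":0,"ry":0,"rz":0,"hand":1}]' 40
python3 -m inch '[{"dx":0,"dy":0,"dz":-10,"rx":0,"ry":0,"rz":0,"hand":1},{"dx":0,"dy":0,"dz":-25,"rx":0,"ry":0,"rz":0,"hand":1},{"dx":0,"dy":0,"dz":-35,"rx":0,"ry":0,"rz":0,"hand":1},{"dx":0,"dy":0,"dz":-35,"rx":0,"ry":0,"rz":0,"hand":1},{"dx":0,"dy":0,"dz":-35,"rx":0,"ry":0,"rz":0,"hand":1},{"dx":0,"dy":0,"dz":-20,"rx":0,"ry":0,"rz":0,"hand":1},{"dx":0,"dy":0,"dz":0,"rx":0,"ry":0,"rz":0,"hand":1}]' 40
```

```text
clock: 11.65
position: [0.4641, 0.1713, 0.0425]
tool_rot: [-3.141, 0.0, 1.571]
force: [-0.2, 0.1, 0.8]
grip_width: 0.0854
clock: 12.25
position: [0.4648, 0.1714, 0.0439]
tool_rot: [3.14, -0.001, 1.571]
force: [-4.5, -0.9, 14.3]
grip_width: 0.0666
clock: 12.95
position: [0.4653, 0.1714, 0.2059]
tool_rot: [3.137, -0.001, 1.57]
force: [0.4, 0.4, -2.4]
grip_width: 0.0664
```

```bash
python3 -m inch '[{"dx":20,"dy":-15,"dz":0,"rx":0,"ry":0,"rz":0,"hand":1},{"dx":32,"dy":-25,"dz":0,"rx":0,"ry":0,"rz":0,"hand":1},{"dx":32,"dy":-25,"dz":0,"rx":0,"ry":0,"rz":0,"hand":1},{"dx":30,"dy":-22,"dz":0,"rx":0,"ry":0,"rz":0,"hand":1},{"dx":10,"dy":-8,"dz":0,"rx":0,"ry":0,"rz":0,"hand":1},{"dx":0,"dy":0,"dz":0,"rx":0,"ry":0,"rz":0,"hand":1},{"dx":0,"dy":0,"dz":0,"rx":0,"ry":0,"rz":0,"hand":1}]'
python3 - <<'E'
from fit import *
for n,c0 in(('side',(.368,.296)),('top',(.37,.293))):
    im,d=grab(n,n+'7'); C=cloud(n,d)
    if n=='side': print('base',ring(n,C,c0,.094,.107,.032))
    print('held',ring(n,C,(.368,.297),.225,.24,.032))
im=np.load('pics/side7.npz')['im'];cv2.imwrite('pics/c8.png',cv2.resize(im[180:350,170:340],None,fx=3.3,fy=3.3,interpolation=3)[:,:,::-1])
print(bot.observe()['position'])
E
```

```text
clock: 13.65
position: [0.3695, 0.2942, 0.2021]
tool_rot: [-3.141, 0.001, 1.571]
force: [0.1, -0.1, -1.1]
grip_width: 0.0668
base (array([0.3678, 0.2968]), 144, np.float64(0.099))
held (array([0.3673, 0.2953]), 154, np.float64(0.23))
held (array([0.3712, 0.2924]), 26, np.float64(0.228))
[0.36988449 0.29386414 0.20212367]
```

View pics/c8.png

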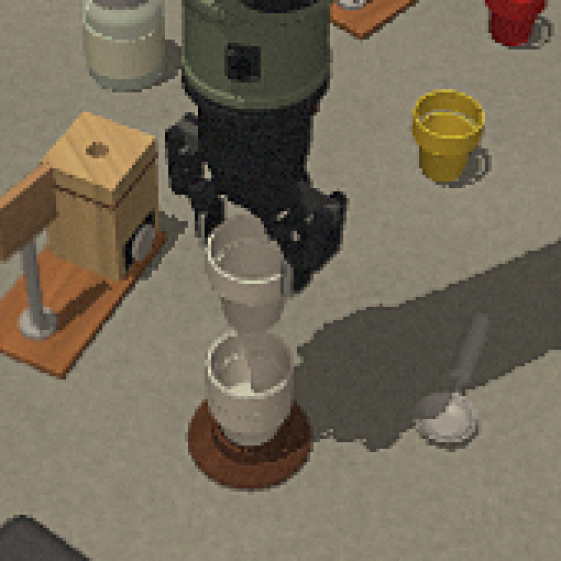

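```bash
python3 -m inch '[{"dx":1.5,"dy":0,"dz":20,"rx":0,"ry":0,"rz":0,"hand":1},{"dx":0,"dy":0,"dz":25,"rx":0,"ry":0,"rz":0,"hand":1},{"dx":0,"dy":0,"dz":25,"rx":0,"ry":0,"rz":0,"hand":1},{"dx":0,"dy":0,"dz":18,"rx":0,"ry":0,"rz":0,"hand":1},{"dx":0,"dy":0,"dz":10,"rx":0,"ry":0,"rz":0,"hand":1},{"dx":0,"dy":0,"dz":0,"rx":0,"ry":0,"rz":0,"hand":1}]'
python3 -m inch '[{"dx":0,"dy":0,"dz":1.5,"rx":0,"ry":0,"rz":0,"hand":1},{"dx":0,"dy":0,"dz":0,"rx":0,"ry":0,"rz":0,"hand":1}]'
python3 -m inch '[{"dx":0,"dy":0,"dz":1.5,"rx":0,"ry":0,"rz":0,"hand":1},{"dx":0,"dy":0,"dz":0,"rx":0,"ry":0,"rz":0,"hand":1}]'
```

```text
clock: 14.35
position: [0.3692, 0.2957, 0.1035]
tool_rot: [-3.14, 0.001, 1.57]
force: [0.1, 0.2, -1.1]
grip_width: 0.0665
clock: 14.55
position: [0.3696, 0.2966, 0.1035]
tool_rot: [3.141, -0.001, 1.57]
force: [0.0, -0.2, -1.6]
grip_width: 0.0668
clock: 14.75
position: [0.3694, 0.2966, 0.1016]
tool_rot: [3.141, -0.0, 1.571]
force: [-0.5, -0.3, -1.1]
grip_width: 0.0668
```

```bash
python3 -m inch '[{"dx":0,"dy":0,"dz":1.5,"rx":0,"ry":0,"rz":0,"hand":1},{"dx":0,"dy":0,"dz":0,"rx":0,"ry":0,"rz":0,"hand":1}]'
python3 -m inch '[{"dx":0,"dy":0,"dz":1.5,"rx":0,"ry":0,"rz":0,"hand":1},{"dx":0,"dy":0,"dz":0,"rx":0,"ry":0,"rz":0,"hand":1}]'
```

```text
clock: 14.95
position: [0.3692, 0.2965, 0.0998]
tool_rot: [3.142, 0.0, 1.571]
force: [0.0, -0.2, -1.6]
grip_width: 0.0668
clock: 15.15
position: [0.3692, 0.2965, 0.0982]
tool_rot: [3.142, -0.0, 1.571]
force: [0.3, -0.2, -0.0]
grip_width: 0.0667
```

```bash
python3 -m inch '[{"dx":0,"dy":0,"dz":0.5,"rx":0,"ry":0,"rz":0,"hand":1},{"dx":0,"dy":0,"dz":0,"rx":0,"ry":0,"rz":0,"hand":-1},{"dx":0,"dy":0,"dz":0,"rx":0,"ry":0,"rz":0,"hand":-1},{"dx":0,"dy":0,"dz":0,"rx":0,"ry":0,"rz":0,"hand":-1},{"dx":0,"dy":0,"dz":0,"rx":0,"ry":0,"rz":0,"hand":-1},{"dx":0,"dy":0,"dz":0,"rx":0,"ry":0,"rz":0,"hand":-1}]'
python3 -m inch '[{"dx":0,"dy":0,"dz":-20,"rx":0,"ry":0,"rz":0,"hand":-1},{"dx":0,"dy":0,"dz":-30,"rx":0,"ry":0,"rz":0,"hand":-1},{"dx":0,"dy":0,"dz":-40,"rx":0,"ry":0,"rz":0,"hand":-1},{"dx":0,"dy":0,"dz":-40,"rx":0,"ry":0,"rz":0,"hand":-1},{"dx":0,"dy":0,"dz":-30,"rx":0,"ry":0,"rz":0,"hand":-1},{"dx":0,"dy":0,"dz":0,"rx":0,"ry":0,"rz":0,"hand":-1}]'
python3 - <<'E'
from fit import *
for n,c0 in(('side',(.368,.296)),('top',(.37,.293))):
    im,d=grab(n,n+'8'); C=cloud(n,d)
    print('stack',ring(n,C,c0,.117,.131,.032))
E
```

```text
clock: 15.75
position: [0.3692, 0.2965, 0.0978]
tool_rot: [-3.142, -0.0, 1.571]
force: [-0.3, -0.9, 0.3]
grip_width: 0.0851
clock: 16.35
position: [0.3702, 0.2975, 0.2613]
tool_rot: [3.137, -0.003, 1.57]
force: [-0.2, -0.0, -0.3]
grip_width: 0.0854
stack (array([0.3677, 0.2973]), 162, np.float64(0.122))
stack (array([0.3696, 0.2942]), 60, np.float64(0.123))
```

View pics/side8.png

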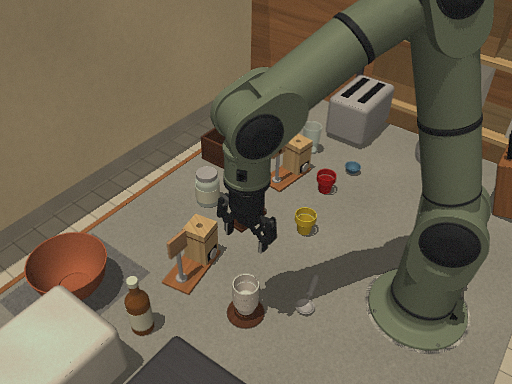

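View pics/top8.png

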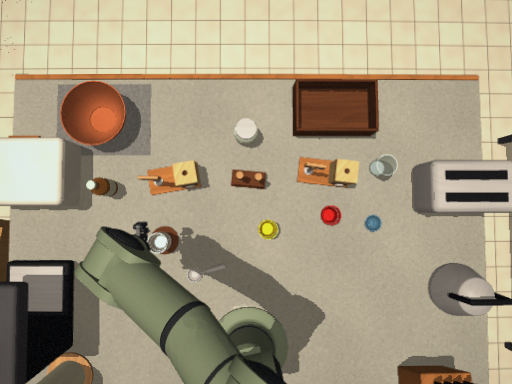

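```bash
cat > holes.py <<'E'
from h import *
def holes(n,f):
    im=np.load(f'pics/{f}.npz')['im'].astype(float); out={}
    for nm,c in(('R',(.602,-.321)),('L',(.599,.211))):
        P=np.array([[x,y,.125] for x in np.arange(c[0]-.02,c[0]+.02,.0005) for y in np.arange(c[1]-.02,c[1]+.02,.0005)])
        uv=proj(n,P); g=cv2.remap(im.astype(np.float32).sum(2),uv[:,0].astype(np.float32),uv[:,1].astype(np.float32),cv2.INTER_LINEAR).ravel()
        md=np.percentile(g,75); w=np.clip(md*0.8-g,0,None); cc=(P*w[:,None]).sum(0)/w.sum()
        out[nm]=cc[:2].round(4); print(n,nm,cc[:2].round(4),'area mm2',(w>0).sum()*.25)
    return out
E
python3 - <<'E'
from holes import *
for n in('top','side'): holes(n,n+'0')
for n in('top','side'):
    a=np.load(f'pics/{n}0.npz'); im=a['im']; print(n)
    z=[]
    for c in((.602,-.321),(.599,.211)):
        u=proj(n,[c[0],c[1],.125])[0].astype(int); z.append(cv2.resize(im[u[1]-14:u[1]+14,u[0]-14:u[0]+14],None,fx=12,fy=12,interpolation=0))
    cv2.imwrite(f'pics/h_{n}.png',np.hstack(z)[:,:,::-1])
E
```

```text
top R [ 0.6022 -0.322 ] area mm2 292.0
top L [0.5957 0.209 ] area mm2 308.0
side R [ 0.6026 -0.3213] area mm2 232.75
side L [0.5972 0.2105] area mm2 274.0
top
side
```

View pics/h_top.png

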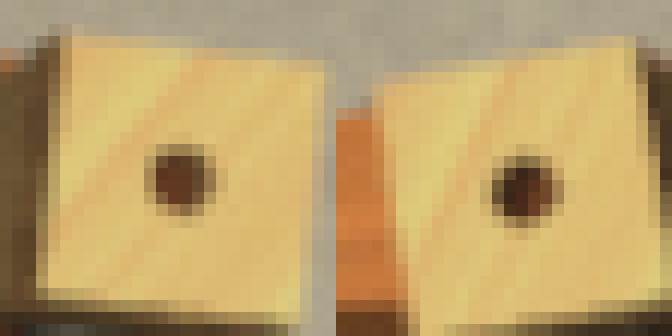

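View pics/h_side.png

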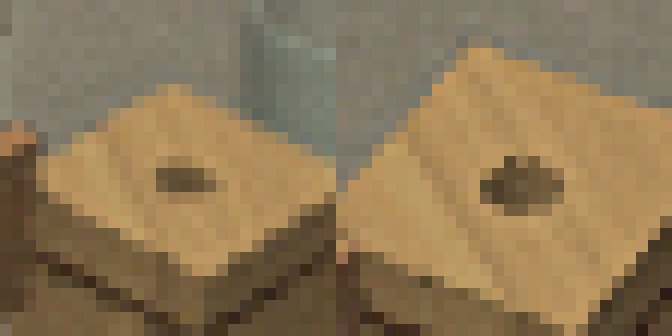

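```bash
python3 -m inch '[{"dx":-20,"dy":17,"dz":0,"rx":0,"ry":0,"rz":0,"hand":-1},{"dx":-38,"dy":30,"dz":0,"rx":0,"ry":0,"rz":0,"hand":-1},{"dx":-38,"dy":30,"dz":0,"rx":0,"ry":0,"rz":0,"hand":-1},{"dx":-38,"dy":30,"dz":0,"rx":0,"ry":0,"rz":0,"hand":-1},{"dx":-38,"dy":30,"dz":0,"rx":0,"ry":0,"rz":0,"hand":-1},{"dx":-38,"dy":30,"dz":0,"rx":0,"ry":0,"rz":0,"hand":-1},{"dx":-38,"dy":30,"dz":0,"rx":0,"ry":0,"rz":0,"hand":-1},{"dx":-20,"dy":21,"dz":0,"rx":0,"ry":0,"rz":0,"hand":-1},{"dx":0,"dy":0,"dz":0,"rx":0,"ry":0,"rz":0,"hand":-1},{"dx":0,"dy":0,"dz":0,"rx":0,"ry":0,"rz":0,"hand":-1}]'
python3 - <<'E'
from fit import *
for n in('top','side'):
    im,d=grab(n,n+'9'); C=cloud(n,d)
    for nm,c in[('rodR',(.5805,-.030)),('rodL',(.587,.029))]:
        m=(np.hypot(C[...,0]-c[0],C[...,1]-c[1])<.025)&(C[...,2]>.12)&(C[...,2]<.17); P=C[m]
        if len(P): print(n,nm,P.mean(0).round(4),P.min(0).round(3),P.max(0).round(3),len(P))
E
```

```text
clock: 17.45
position: [0.5866, 0.0284, 0.2562]
tool_rot: [-3.139, -0.0, 1.57]
force: [-0.8, 0.2, 0.5]
grip_width: 0.0853
side rodR [ 0.5773 -0.025   0.1462] [ 0.568 -0.041  0.12 ] [ 0.593 -0.014  0.16 ] 76
side rodL [0.5825 0.034  0.1458] [0.572 0.02  0.121] [0.598 0.043 0.159] 79
```

View pics/side9.png

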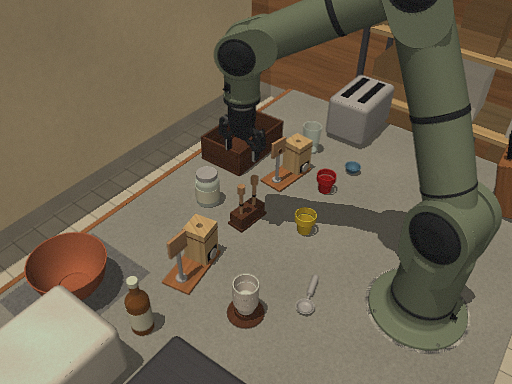

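```bash
python3 -m inch '[{"dx":1,"dy":0,"dz":25,"rx":0,"ry":0,"rz":0,"hand":-1},{"dx":0,"dy":0,"dz":30,"rx":0,"ry":0,"rz":0,"hand":-1},{"dx":0,"dy":0,"dz":20,"rx":0,"ry":0,"rz":0,"hand":-1},{"dx":0,"dy":0,"dz":0,"rx":0,"ry":0,"rz":0,"hand":-1}]'
python3 - <<'E'
from fit import *
im,d=grab('side','s10'); print(bot.observe()['position']); cv2.imwrite('pics/c10.png',cv2.resize(im[100:250,170:340],None,fx=3.5,fy=3.5,interpolation=3)[:,:,::-1])
E
```

```text
clock: 17.95
position: [0.5854, 0.0302, 0.1806]
tool_rot: [-3.138, 0.0, 1.573]
force: [-0.1, -0.8, 0.1]
grip_width: 0.0854
[0.58629139 0.03033124 0.18231784]
```

View pics/c10.png

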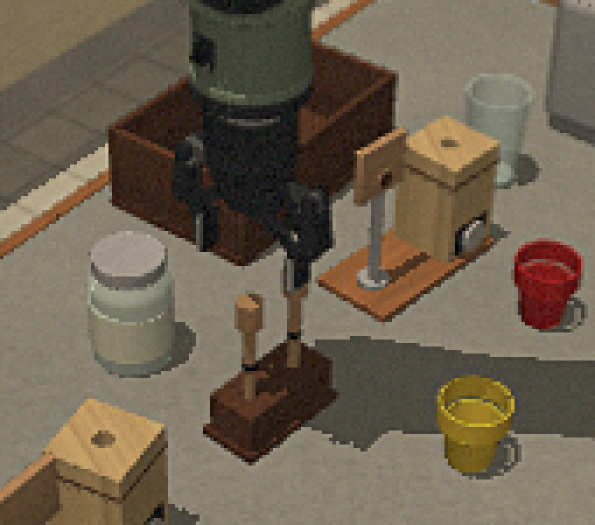

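```bash
python3 -m inch '[{"dx":0,"dy":0,"dz":25,"rx":0,"ry":0,"rz":0,"hand":-1},{"dx":0,"dy":0,"dz":25,"rx":0,"ry":0,"rz":0,"hand":-1},{"dx":0,"dy":0,"dz":8,"rx":0,"ry":0,"rz":0,"hand":-1},{"dx":0,"dy":0,"dz":0,"rx":0,"ry":0,"rz":0,"hand":-1}]'
python3 -m inch '[{"dx":0,"dy":0,"dz":0,"rx":0,"ry":0,"rz":0,"hand":1},{"dx":0,"dy":0,"dz":0,"rx":0,"ry":0,"rz":0,"hand":1},{"dx":0,"dy":0,"dz":0,"rx":0,"ry":0,"rz":0,"hand":1},{"dx":0,"dy":0,"dz":0,"rx":0,"ry":0,"rz":0,"hand":1},{"dx":0,"dy":0,"dz":0,"rx":0,"ry":0,"rz":0,"hand":1},{"dx":0,"dy":0,"dz":0,"rx":0,"ry":0,"rz":0,"hand":1},{"dx":0,"dy":0,"dz":0,"rx":0,"ry":0,"rz":0,"hand":1},{"dx":0,"dy":0,"dz":0,"rx":0,"ry":0,"rz":0,"hand":1},{"dx":0,"dy":0,"dz":0,"rx":0,"ry":0,"rz":0,"hand":1}]' 25
python3 - <<'E'
from fit import *
im,d=grab('side','s11'); cv2.imwrite('pics/c11.png',cv2.resize(im[100:250,170:340],None,fx=3.5,fy=3.5,interpolation=3)[:,:,::-1])
E
```

```text
clock: 18.4
position: [0.5871, 0.0299, 0.1251]
tool_rot: [-3.141, -0.0, 1.571]
force: [-1.2, 0.5, 0.2]
grip_width: 0.0854
clock: 19.3
position: [0.5874, 0.0295, 0.1251]
tool_rot: [3.141, -0.0, 1.571]
force: [0.3, -0.4, 5.7]
grip_width: 0.0228
```

View pics/c11.png

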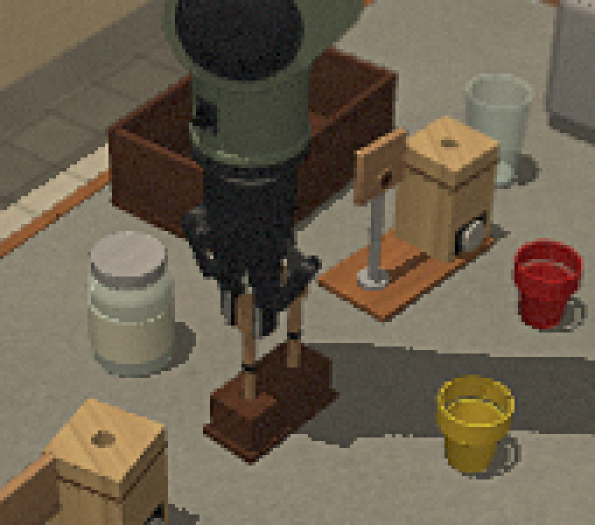

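```bash
python3 -m inch '[{"dx":0,"dy":0,"dz":-10,"rx":0,"ry":0,"rz":0,"hand":1},{"dx":0,"dy":0,"dz":-20,"rx":0,"ry":0,"rz":0,"hand":1},{"dx":0,"dy":0,"dz":-30,"rx":0,"ry":0,"rz":0,"hand":1},{"dx":0,"dy":0,"dz":-30,"rx":0,"ry":0,"rz":0,"hand":1},{"dx":0,"dy":0,"dz":-30,"rx":0,"ry":0,"rz":0,"hand":1},{"dx":0,"dy":0,"dz":-25,"rx":0,"ry":0,"rz":0,"hand":1},{"dx":0,"dy":0,"dz":-10,"rx":0,"ry":0,"rz":0,"hand":1},{"dx":0,"dy":0,"dz":0,"rx":0,"ry":0,"rz":0,"hand":1}]'
python3 - <<'E'
from fit import *
im,d=grab('side','s12'); cv2.imwrite('pics/c12.png',cv2.resize(im[70:230,170:340],None,fx=3.3,fy=3.3,interpolation=3)[:,:,::-1])
E
```

```text
clock: 20.15
position: [0.5874, 0.0295, 0.2809]
tool_rot: [3.14, 0.0, 1.571]
force: [-0.8, -0.4, -1.1]
grip_width: 0.0231
```

View pics/c12.png

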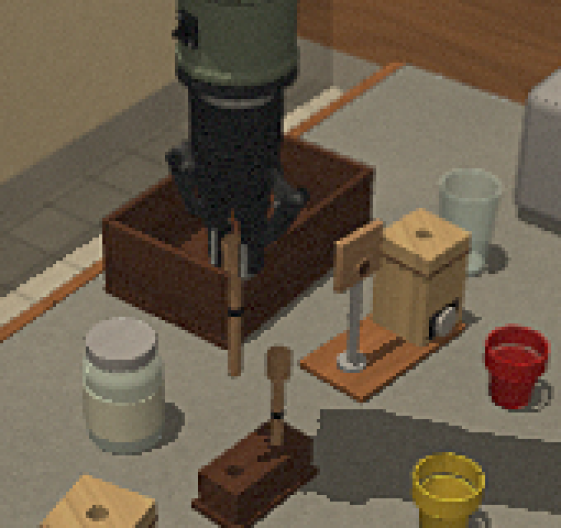

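```bash
python3 -m inch '[{"dx":12,"dy":1,"dz":0,"rx":0,"ry":0,"rz":0,"hand":1},{"dx":25,"dy":1,"dz":0,"rx":0,"ry":0,"rz":0,"hand":1},{"dx":32,"dy":2,"dz":0,"rx":0,"ry":0,"rz":0,"hand":1},{"dx":36,"dy":2,"dz":0,"rx":0,"ry":0,"rz":0,"hand":1},{"dx":36,"dy":1,"dz":0,"rx":0,"ry":0,"rz":0,"hand":1},{"dx":25,"dy":1,"dz":0,"rx":0,"ry":0,"rz":0,"hand":1},{"dx":14,"dy":1,"dz":0,"rx":0,"ry":0,"rz":0,"hand":1},{"dx":0,"dy":0,"dz":0,"rx":0,"ry":0,"rz":0,"hand":1},{"dx":0,"dy":0,"dz":0,"rx":0,"ry":0,"rz":0,"hand":1}]'
python3 - <<'E'
from fit import *
n='side'
im,d=grab(n,'s13'); C=cloud(n,d); cv2.imwrite('pics/c13.png',cv2.resize(im[110:290,130:300],None,fx=3.3,fy=3.3,interpolation=3)[:,:,::-1])
def rod(C,c,zs,lim=.04):
    for z in zs:
        m=(abs(C[...,2]-z)<.006)&(np.hypot(C[...,0]-c[0],C[...,1]-c[1])<lim); P=C[m]
        if len(P)>2: print(z,P.mean(0).round(4),len(P))
p=bot.observe()['position']; print(p); rod(C,p,[.17,.18,.19,.2,.21,.22,.23,.24,.25])
im,d=grab('top','t13')
E
```

```text
clock: 21.1
position: [0.5961, 0.2088, 0.279]
tool_rot: [-3.141, 0.001, 1.57]
force: [-0.0, 0.2, -1.1]
grip_width: 0.0233
[0.59628796 0.20828147 0.27929869]
0.17 [0.5921 0.2124 0.1715] 10
0.18 [0.5921 0.2126 0.1804] 13
0.19 [0.5918 0.2112 0.1907] 17
0.2 [0.5932 0.2113 0.1994] 17
0.21 [0.5924 0.2114 0.2086] 15
0.22 [0.5919 0.2134 0.2211] 16
0.23 [0.5923 0.2123 0.2286] 13
0.24 [0.592  0.2127 0.2411] 16
0.25 [0.5926 0.2115 0.2501] 17
```

View pics/c13.png

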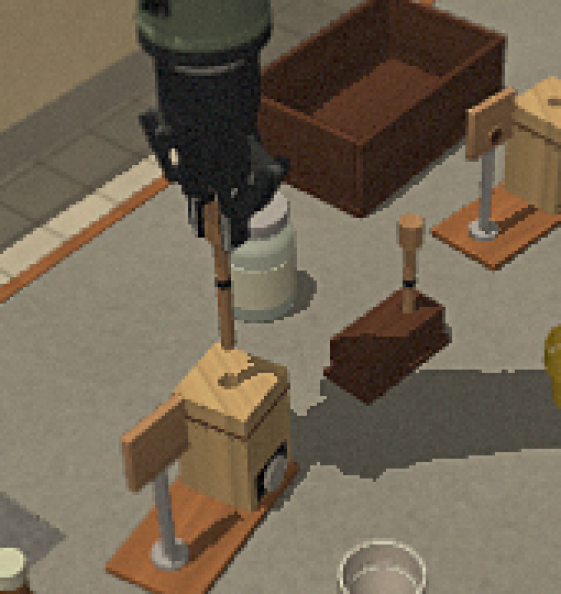

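View pics/t13.png

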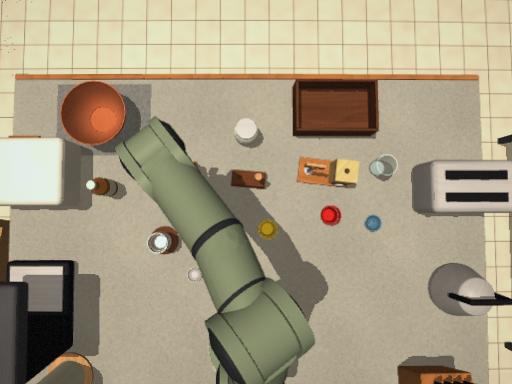

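```bash
python3 -m inch '[{"dx":1.5,"dy":1,"dz":10,"rx":0,"ry":0,"rz":0,"hand":1},{"dx":0,"dy":0,"dz":10,"rx":0,"ry":0,"rz":0,"hand":1},{"dx":0,"dy":0,"dz":9,"rx":0,"ry":0,"rz":0,"hand":1},{"dx":0,"dy":0,"dz":0,"rx":0,"ry":0,"rz":0,"hand":1}]' 25
python3 - <<'E'
from fit import *
n='side'
im,d=grab(n,'s14'); C=cloud(n,d); cv2.imwrite('pics/c14.png',cv2.resize(im[195:255,165:230],None,fx=9,fy=9,interpolation=3)[:,:,::-1])
p=bot.observe()['position']; print(p)
for z in [.14,.15,.16,.17,.18,.19,.2,.21]:
        m=(abs(C[...,2]-z)<.006)&(np.hypot(C[...,0]-p[0],C[...,1]-p[1])<.04); P=C[m]
        if len(P)>2: print(z,P.mean(0).round(4),len(P))
E
```

```text
clock: 21.6
position: [0.5966, 0.2104, 0.249]
tool_rot: [-3.139, 0.001, 1.571]
force: [0.5, 0.1, -0.8]
grip_width: 0.0234
[0.59687031 0.21068937 0.24992791]
0.14 [0.5931 0.2144 0.1417] 11
0.15 [0.5928 0.2138 0.1505] 14
0.16 [0.5929 0.2135 0.1592] 11
0.17 [0.5922 0.2129 0.1713] 15
0.18 [0.593  0.2134 0.1799] 13
0.19 [0.5924 0.2144 0.1898] 14
0.2 [0.5924 0.214  0.2   ] 14
0.21 [0.5932 0.2137 0.2105] 17
```

View pics/c14.png

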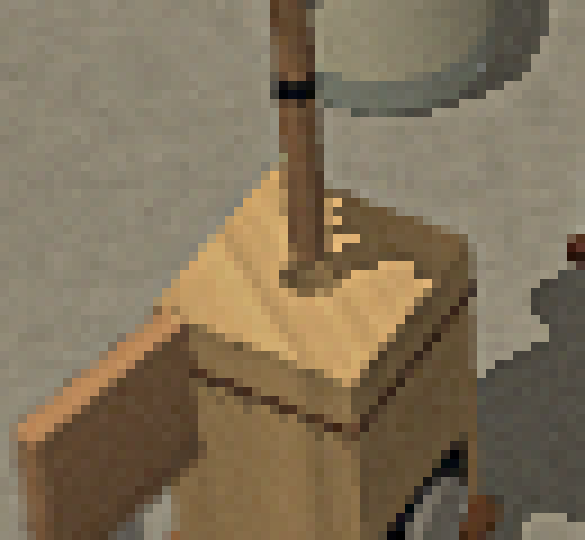

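```bash
python3 -m inch '[{"dx":0,"dy":0.5,"dz":4,"rx":0,"ry":0,"rz":0,"hand":1},{"dx":0,"dy":0,"dz":2,"rx":0,"ry":0,"rz":0,"hand":1},{"dx":0,"dy":0,"dz":2,"rx":0,"ry":0,"rz":0,"hand":1},{"dx":0,"dy":0,"dz":0,"rx":0,"ry":0,"rz":0,"hand":1}]' 20
python3 -m inch '[{"dx":0,"dy":0,"dz":2,"rx":0,"ry":0,"rz":0,"hand":1},{"dx":0,"dy":0,"dz":0,"rx":0,"ry":0,"rz":0,"hand":1}]' 20
```

```text
clock: 22.05
position: [0.5976, 0.211, 0.2426]
tool_rot: [-3.141, 0.0, 1.571]
force: [0.2, 0.2, -0.8]
grip_width: 0.0228
clock: 22.25
position: [0.5976, 0.211, 0.2407]
tool_rot: [-3.142, 0.0, 1.571]
force: [-0.0, 0.1, -0.2]
grip_width: 0.023
```

```bash
python3 -m inch '[{"dx":0,"dy":0,"dz":2,"rx":0,"ry":0,"rz":0,"hand":1},{"dx":0,"dy":0,"dz":0,"rx":0,"ry":0,"rz":0,"hand":1}]' 20
```

```text
clock: 22.45
position: [0.5976, 0.2109, 0.2386]
tool_rot: [-3.141, 0.0, 1.571]
force: [0.1, 1.0, -0.5]
grip_width: 0.023
```

```bash
python3 -m inch '[{"dx":0,"dy":0,"dz":2,"rx":0,"ry":0,"rz":0,"hand":1},{"dx":0,"dy":0,"dz":0,"rx":0,"ry":0,"rz":0,"hand":1}]' 20
python3 - <<'E'
from fit import *
im,d=grab('side','s15'); cv2.imwrite('pics/c15.png',cv2.resize(im[195:255,165:230],None,fx=9,fy=9,interpolation=3)[:,:,::-1])
E
```

```text
clock: 22.65
position: [0.5976, 0.2109, 0.2366]
tool_rot: [-3.141, 0.0, 1.571]
force: [0.1, -0.1, -1.0]
grip_width: 0.0234
```

View pics/c15.png

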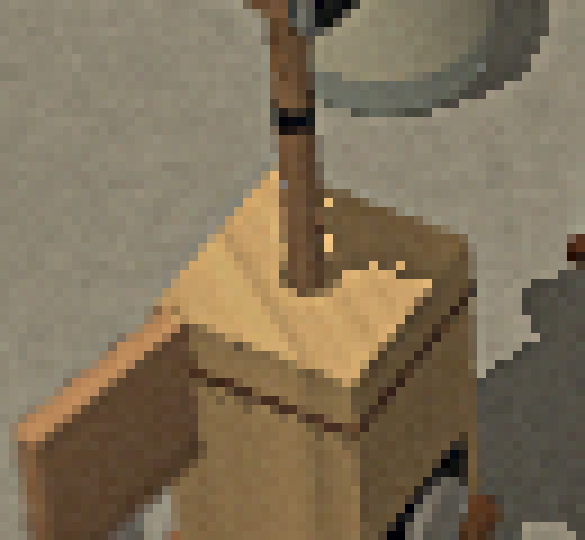

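```bash
python3 -m inch '[{"dx":0,"dy":0,"dz":3,"rx":0,"ry":0,"rz":0,"hand":1},{"dx":0,"dy":0,"dz":4,"rx":0,"ry":0,"rz":0,"hand":1},{"dx":0,"dy":0,"dz":3,"rx":0,"ry":0,"rz":0,"hand":1},{"dx":0,"dy":0,"dz":0,"rx":0,"ry":0,"rz":0,"hand":1}]' 20
```

```text
clock: 23.1
position: [0.5975, 0.2108, 0.2262]
tool_rot: [-3.141, 0.0, 1.571]
force: [-0.0, 0.0, 0.2]
grip_width: 0.023
```

```bash
python3 -m inch '[{"dx":0,"dy":0,"dz":4,"rx":0,"ry":0,"rz":0,"hand":1},{"dx":0,"dy":0,"dz":5,"rx":0,"ry":0,"rz":0,"hand":1},{"dx":0,"dy":0,"dz":5,"rx":0,"ry":0,"rz":0,"hand":1},{"dx":0,"dy":0,"dz":5,"rx":0,"ry":0,"rz":0,"hand":1},{"dx":0,"dy":0,"dz":3,"rx":0,"ry":0,"rz":0,"hand":1},{"dx":0,"dy":0,"dz":0,"rx":0,"ry":0,"rz":0,"hand":1}]' 20
```

```text
clock: 23.7
position: [0.5975, 0.2109, 0.2043]
tool_rot: [-3.141, 0.0, 1.571]
force: [-0.2, -0.7, -1.0]
grip_width: 0.0226
```

```bash
cat > ok.sh <<'E'
# reads an inch report; fails (stops the chain) when the upward force exceeds 5 N
awk '/position/{p=$0} /force/{gsub(/[\[\],]/,"");f=$4} END{print p,"fz",f; exit (f>5)}'
E
chmod +x ok.sh
python3 -m inch '[{"dx":0,"dy":0,"dz":1,"rx":0,"ry":0,"rz":0,"hand":1},{"dx":0,"dy":0,"dz":0,"rx":0,"ry":0,"rz":0,"hand":1}]' 20 | sh ok.sh &&
python3 -m inch '[{"dx":0,"dy":0,"dz":1,"rx":0,"ry":0,"rz":0,"hand":1},{"dx":0,"dy":0,"dz":0,"rx":0,"ry":0,"rz":0,"hand":1}]' 20 | sh ok.sh &&
python3 -m inch '[{"dx":0,"dy":0,"dz":1,"rx":0,"ry":0,"rz":0,"hand":1},{"dx":0,"dy":0,"dz":0,"rx":0,"ry":0,"rz":0,"hand":1}]' 20 | sh ok.sh &&
python3 -m inch '[{"dx":0,"dy":0,"dz":1,"rx":0,"ry":0,"rz":0,"hand":1},{"dx":0,"dy":0,"dz":0,"rx":0,"ry":0,"rz":0,"hand":1}]' 20 | sh ok.sh &&
python3 -m inch '[{"dx":0,"dy":0,"dz":1,"rx":0,"ry":0,"rz":0,"hand":1},{"dx":0,"dy":0,"dz":0,"rx":0,"ry":0,"rz":0,"hand":1}]' 20 | sh ok.sh &&
python3 -m inch '[{"dx":0,"dy":0,"dz":1,"rx":0,"ry":0,"rz":0,"hand":1},{"dx":0,"dy":0,"dz":0,"rx":0,"ry":0,"rz":0,"hand":1}]' 20 | sh ok.sh &&
python3 -m inch '[{"dx":0,"dy":0,"dz":1,"rx":0,"ry":0,"rz":0,"hand":1},{"dx":0,"dy":0,"dz":0,"rx":0,"ry":0,"rz":0,"hand":1}]' 20 | sh ok.sh &&
python3 -m inch '[{"dx":0,"dy":0,"dz":1,"rx":0,"ry":0,"rz":0,"hand":1},{"dx":0,"dy":0,"dz":0,"rx":0,"ry":0,"rz":0,"hand":1}]' 20 | sh ok.sh
```

```text
position: [0.5977, 0.211, 0.2039] fz -0.0
position: [0.5977, 0.211, 0.2028] fz -0.5
position: [0.5976, 0.211, 0.2017] fz -0.3
position: [0.5976, 0.211, 0.2007] fz 0.2
position: [0.5976, 0.211, 0.1997] fz -0.8
position: [0.5976, 0.2109, 0.1987] fz -0.2
position: [0.5976, 0.211, 0.1977] fz -0.1
position: [0.5976, 0.2109, 0.1967] fz -0.7
```

```bash
python3 -m inch '[{"dx":0,"dy":0,"dz":1,"rx":0,"ry":0,"rz":0,"hand":1},{"dx":0,"dy":0,"dz":0,"rx":0,"ry":0,"rz":0,"hand":1}]' 20 | sh ok.sh &&
python3 -m inch '[{"dx":0,"dy":0,"dz":1,"rx":0,"ry":0,"rz":0,"hand":1},{"dx":0,"dy":0,"dz":0,"rx":0,"ry":0,"rz":0,"hand":1}]' 20 | sh ok.sh &&
python3 -m inch '[{"dx":0,"dy":0,"dz":1,"rx":0,"ry":0,"rz":0,"hand":1},{"dx":0,"dy":0,"dz":0,"rx":0,"ry":0,"rz":0,"hand":1}]' 20 | sh ok.sh &&
python3 -m inch '[{"dx":0,"dy":0,"dz":1,"rx":0,"ry":0,"rz":0,"hand":1},{"dx":0,"dy":0,"dz":0,"rx":0,"ry":0,"rz":0,"hand":1}]' 20 | sh ok.sh &&
python3 -m inch '[{"dx":0,"dy":0,"dz":1,"rx":0,"ry":0,"rz":0,"hand":1},{"dx":0,"dy":0,"dz":0,"rx":0,"ry":0,"rz":0,"hand":1}]' 20 | sh ok.sh &&
python3 -m inch '[{"dx":0,"dy":0,"dz":1,"rx":0,"ry":0,"rz":0,"hand":1},{"dx":0,"dy":0,"dz":0,"rx":0,"ry":0,"rz":0,"hand":1}]' 20 | sh ok.sh &&
python3 -m inch '[{"dx":0,"dy":0,"dz":1,"rx":0,"ry":0,"rz":0,"hand":1},{"dx":0,"dy":0,"dz":0,"rx":0,"ry":0,"rz":0,"hand":1}]' 20 | sh ok.sh &&
python3 -m inch '[{"dx":0,"dy":0,"dz":1,"rx":0,"ry":0,"rz":0,"hand":1},{"dx":0,"dy":0,"dz":0,"rx":0,"ry":0,"rz":0,"hand":1}]' 20 | sh ok.sh &&
python3 -m inch '[{"dx":0,"dy":0,"dz":1,"rx":0,"ry":0,"rz":0,"hand":1},{"dx":0,"dy":0,"dz":0,"rx":0,"ry":0,"rz":0,"hand":1}]' 20 | sh ok.sh &&
python3 -m inch '[{"dx":0,"dy":0,"dz":1,"rx":0,"ry":0,"rz":0,"hand":1},{"dx":0,"dy":0,"dz":0,"rx":0,"ry":0,"rz":0,"hand":1}]' 20 | sh ok.sh &&
python3 -m inch '[{"dx":0,"dy":0,"dz":1,"rx":0,"ry":0,"rz":0,"hand":1},{"dx":0,"dy":0,"dz":0,"rx":0,"ry":0,"rz":0,"hand":1}]' 20 | sh ok.sh &&
python3 -m inch '[{"dx":0,"dy":0,"dz":1,"rx":0,"ry":0,"rz":0,"hand":1},{"dx":0,"dy":0,"dz":0,"rx":0,"ry":0,"rz":0,"hand":1}]' 20 | sh ok.sh &&
python3 -m inch '[{"dx":0,"dy":0,"dz":1,"rx":0,"ry":0,"rz":0,"hand":1},{"dx":0,"dy":0,"dz":0,"rx":0,"ry":0,"rz":0,"hand":1}]' 20 | sh ok.sh &&
python3 -m inch '[{"dx":0,"dy":0,"dz":1,"rx":0,"ry":0,"rz":0,"hand":1},{"dx":0,"dy":0,"dz":0,"rx":0,"ry":0,"rz":0,"hand":1}]' 20 | sh ok.sh &&
python3 -m inch '[{"dx":0,"dy":0,"dz":1,"rx":0,"ry":0,"rz":0,"hand":1},{"dx":0,"dy":0,"dz":0,"rx":0,"ry":0,"rz":0,"hand":1}]' 20 | sh ok.sh
```

```text
position: [0.5976, 0.211, 0.1957] fz -1.2
position: [0.5976, 0.2109, 0.1947] fz -0.4
position: [0.5976, 0.211, 0.1937] fz 0.2
position: [0.5976, 0.211, 0.1927] fz -0.5
position: [0.5976, 0.2109, 0.1917] fz -1.7
position: [0.5976, 0.2109, 0.1907] fz -0.6
position: [0.5976, 0.2109, 0.1897] fz -0.9
position: [0.5976, 0.211, 0.1887] fz 0.4
position: [0.5976, 0.211, 0.1877] fz -0.5
position: [0.5976, 0.2109, 0.1867] fz 0.2
position: [0.5976, 0.2109, 0.1857] fz -0.8
position: [0.5976, 0.2109, 0.1847] fz -1.2
position: [0.5976, 0.211, 0.1837] fz -0.3
position: [0.5976, 0.211, 0.1827] fz -1.1
position: [0.5976, 0.2109, 0.1816] fz -0.9
```

```bash
python3 -m inch '[{"dx":0,"dy":0,"dz":1,"rx":0,"ry":0,"rz":0,"hand":1},{"dx":0,"dy":0,"dz":0,"rx":0,"ry":0,"rz":0,"hand":1}]' 20 | sh ok.sh &&
python3 -m inch '[{"dx":0,"dy":0,"dz":1,"rx":0,"ry":0,"rz":0,"hand":1},{"dx":0,"dy":0,"dz":0,"rx":0,"ry":0,"rz":0,"hand":1}]' 20 | sh ok.sh &&
python3 -m inch '[{"dx":0,"dy":0,"dz":1,"rx":0,"ry":0,"rz":0,"hand":1},{"dx":0,"dy":0,"dz":0,"rx":0,"ry":0,"rz":0,"hand":1}]' 20 | sh ok.sh &&
python3 -m inch '[{"dx":0,"dy":0,"dz":1,"rx":0,"ry":0,"rz":0,"hand":1},{"dx":0,"dy":0,"dz":0,"rx":0,"ry":0,"rz":0,"hand":1}]' 20 | sh ok.sh &&
python3 -m inch '[{"dx":0,"dy":0,"dz":1,"rx":0,"ry":0,"rz":0,"hand":1},{"dx":0,"dy":0,"dz":0,"rx":0,"ry":0,"rz":0,"hand":1}]' 20 | sh ok.sh &&
python3 -m inch '[{"dx":0,"dy":0,"dz":1,"rx":0,"ry":0,"rz":0,"hand":1},{"dx":0,"dy":0,"dz":0,"rx":0,"ry":0,"rz":0,"hand":1}]' 20 | sh ok.sh &&
python3 -m inch '[{"dx":0,"dy":0,"dz":1,"rx":0,"ry":0,"rz":0,"hand":1},{"dx":0,"dy":0,"dz":0,"rx":0,"ry":0,"rz":0,"hand":1}]' 20 | sh ok.sh &&
python3 -m inch '[{"dx":0,"dy":0,"dz":1,"rx":0,"ry":0,"rz":0,"hand":1},{"dx":0,"dy":0,"dz":0,"rx":0,"ry":0,"rz":0,"hand":1}]' 20 | sh ok.sh &&
python3 -m inch '[{"dx":0,"dy":0,"dz":1,"rx":0,"ry":0,"rz":0,"hand":1},{"dx":0,"dy":0,"dz":0,"rx":0,"ry":0,"rz":0,"hand":1}]' 20 | sh ok.sh &&
python3 -m inch '[{"dx":0,"dy":0,"dz":1,"rx":0,"ry":0,"rz":0,"hand":1},{"dx":0,"dy":0,"dz":0,"rx":0,"ry":0,"rz":0,"hand":1}]' 20 | sh ok.sh &&
python3 -m inch '[{"dx":0,"dy":0,"dz":1,"rx":0,"ry":0,"rz":0,"hand":1},{"dx":0,"dy":0,"dz":0,"rx":0,"ry":0,"rz":0,"hand":1}]' 20 | sh ok.sh &&
python3 -m inch '[{"dx":0,"dy":0,"dz":1,"rx":0,"ry":0,"rz":0,"hand":1},{"dx":0,"dy":0,"dz":0,"rx":0,"ry":0,"rz":0,"hand":1}]' 20 | sh ok.sh &&
python3 -m inch '[{"dx":0,"dy":0,"dz":1,"rx":0,"ry":0,"rz":0,"hand":1},{"dx":0,"dy":0,"dz":0,"rx":0,"ry":0,"rz":0,"hand":1}]' 20 | sh ok.sh &&
python3 -m inch '[{"dx":0,"dy":0,"dz":1,"rx":0,"ry":0,"rz":0,"hand":1},{"dx":0,"dy":0,"dz":0,"rx":0,"ry":0,"rz":0,"hand":1}]' 20 | sh ok.sh &&
python3 -m inch '[{"dx":0,"dy":0,"dz":1,"rx":0,"ry":0,"rz":0,"hand":1},{"dx":0,"dy":0,"dz":0,"rx":0,"ry":0,"rz":0,"hand":1}]' 20 | sh ok.sh
```

```text
position: [0.5976, 0.2109, 0.1807] fz -0.3
position: [0.5976, 0.211, 0.1796] fz -0.8
position: [0.5977, 0.211, 0.1787] fz -0.4
position: [0.5976, 0.211, 0.1777] fz -0.1
position: [0.5976, 0.211, 0.1767] fz -0.9
position: [0.5976, 0.2109, 0.1757] fz -0.0
position: [0.5976, 0.211, 0.1747] fz -1.4
position: [0.5976, 0.211, 0.1737] fz -1.8
position: [0.5976, 0.211, 0.1727] fz 0.2
position: [0.5976, 0.211, 0.1717] fz -1.2
position: [0.5976, 0.2109, 0.1707] fz -0.6
position: [0.5976, 0.2109, 0.1697] fz -1.2
position: [0.5976, 0.2109, 0.1687] fz -0.6
position: [0.5976, 0.2109, 0.1677] fz -1.1
position: [0.5976, 0.211, 0.1667] fz 0.0
```

```bash
python3 - <<'E'
from fit import *
im,d=grab('side','s16'); cv2.imwrite('pics/c16.png',cv2.resize(im[185:255,165:230],None,fx=8,fy=8,interpolation=3)[:,:,::-1])
E
python3 -m inch '[{"dx":0,"dy":0,"dz":1,"rx":0,"ry":0,"rz":0,"hand":1},{"dx":0,"dy":0,"dz":0,"rx":0,"ry":0,"rz":0,"hand":1}]' 20 | sh ok.sh &&
python3 -m inch '[{"dx":0,"dy":0,"dz":1,"rx":0,"ry":0,"rz":0,"hand":1},{"dx":0,"dy":0,"dz":0,"rx":0,"ry":0,"rz":0,"hand":1}]' 20 | sh ok.sh &&
python3 -m inch '[{"dx":0,"dy":0,"dz":1,"rx":0,"ry":0,"rz":0,"hand":1},{"dx":0,"dy":0,"dz":0,"rx":0,"ry":0,"rz":0,"hand":1}]' 20 | sh ok.sh &&
python3 -m inch '[{"dx":0,"dy":0,"dz":1,"rx":0,"ry":0,"rz":0,"hand":1},{"dx":0,"dy":0,"dz":0,"rx":0,"ry":0,"rz":0,"hand":1}]' 20 | sh ok.sh &&
python3 -m inch '[{"dx":0,"dy":0,"dz":1,"rx":0,"ry":0,"rz":0,"hand":1},{"dx":0,"dy":0,"dz":0,"rx":0,"ry":0,"rz":0,"hand":1}]' 20 | sh ok.sh &&
python3 -m inch '[{"dx":0,"dy":0,"dz":1,"rx":0,"ry":0,"rz":0,"hand":1},{"dx":0,"dy":0,"dz":0,"rx":0,"ry":0,"rz":0,"hand":1}]' 20 | sh ok.sh &&
python3 -m inch '[{"dx":0,"dy":0,"dz":1,"rx":0,"ry":0,"rz":0,"hand":1},{"dx":0,"dy":0,"dz":0,"rx":0,"ry":0,"rz":0,"hand":1}]' 20 | sh ok.sh &&
python3 -m inch '[{"dx":0,"dy":0,"dz":1,"rx":0,"ry":0,"rz":0,"hand":1},{"dx":0,"dy":0,"dz":0,"rx":0,"ry":0,"rz":0,"hand":1}]' 20 | sh ok.sh &&
python3 -m inch '[{"dx":0,"dy":0,"dz":1,"rx":0,"ry":0,"rz":0,"hand":1},{"dx":0,"dy":0,"dz":0,"rx":0,"ry":0,"rz":0,"hand":1}]' 20 | sh ok.sh &&
python3 -m inch '[{"dx":0,"dy":0,"dz":1,"rx":0,"ry":0,"rz":0,"hand":1},{"dx":0,"dy":0,"dz":0,"rx":0,"ry":0,"rz":0,"hand":1}]' 20 | sh ok.sh &&
python3 -m inch '[{"dx":0,"dy":0,"dz":1,"rx":0,"ry":0,"rz":0,"hand":1},{"dx":0,"dy":0,"dz":0,"rx":0,"ry":0,"rz":0,"hand":1}]' 20 | sh ok.sh &&
python3 -m inch '[{"dx":0,"dy":0,"dz":1,"rx":0,"ry":0,"rz":0,"hand":1},{"dx":0,"dy":0,"dz":0,"rx":0,"ry":0,"rz":0,"hand":1}]' 20 | sh ok.sh &&
python3 -m inch '[{"dx":0,"dy":0,"dz":1,"rx":0,"ry":0,"rz":0,"hand":1},{"dx":0,"dy":0,"dz":0,"rx":0,"ry":0,"rz":0,"hand":1}]' 20 | sh ok.sh &&
python3 -m inch '[{"dx":0,"dy":0,"dz":1,"rx":0,"ry":0,"rz":0,"hand":1},{"dx":0,"dy":0,"dz":0,"rx":0,"ry":0,"rz":0,"hand":1}]' 20 | sh ok.sh
```

```text
position: [0.5976, 0.211, 0.1657] fz -0.5
position: [0.5976, 0.2109, 0.1647] fz -1.4
position: [0.5976, 0.2109, 0.1637] fz -0.4
position: [0.5976, 0.2109, 0.1627] fz -0.3
position: [0.5976, 0.211, 0.1617] fz -0.6
position: [0.5976, 0.2109, 0.1606] fz 0.2
position: [0.5976, 0.211, 0.1597] fz -0.5
position: [0.5976, 0.2109, 0.1587] fz -0.6
position: [0.5976, 0.211, 0.1577] fz -1.1
position: [0.5976, 0.2109, 0.1567] fz -0.5
position: [0.5976, 0.211, 0.1557] fz -0.4
position: [0.5977, 0.211, 0.1548] fz 0.6
position: [0.598, 0.2113, 0.1544] fz 7.4
```

View pics/c16.png

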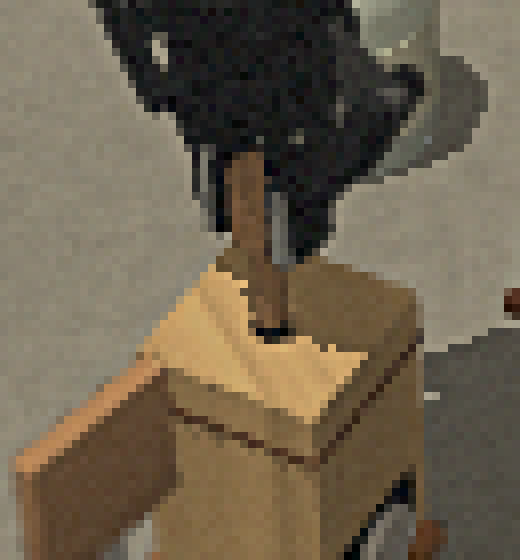

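```bash
python3 -m inch '[{"dx":0,"dy":0,"dz":-0.5,"rx":0,"ry":0,"rz":0,"hand":1},{"dx":0,"dy":0,"dz":0,"rx":0,"ry":0,"rz":0,"hand":0.2},{"dx":0,"dy":0,"dz":0,"rx":0,"ry":0,"rz":0,"hand":0},{"dx":0,"dy":0,"dz":0,"rx":0,"ry":0,"rz":0,"hand":0},{"dx":0,"dy":0,"dz":0,"rx":0,"ry":0,"rz":0,"hand":-0.5},{"dx":0,"dy":0,"dz":0,"rx":0,"ry":0,"rz":0,"hand":-1},{"dx":0,"dy":0,"dz":0,"rx":0,"ry":0,"rz":0,"hand":-1},{"dx":0,"dy":0,"dz":0,"rx":0,"ry":0,"rz":0,"hand":-1}]' 20
python3 -m inch '[{"dx":0,"dy":0,"dz":-20,"rx":0,"ry":0,"rz":0,"hand":-1},{"dx":0,"dy":0,"dz":-30,"rx":0,"ry":0,"rz":0,"hand":-1},{"dx":0,"dy":0,"dz":-40,"rx":0,"ry":0,"rz":0,"hand":-1},{"dx":0,"dy":0,"dz":-30,"rx":0,"ry":0,"rz":0,"hand":-1},{"dx":0,"dy":0,"dz":0,"rx":0,"ry":0,"rz":0,"hand":-1}]' 20
python3 - <<'E'
from fit import *
im,d=grab('side','s17'); cv2.imwrite('pics/c17.png',cv2.resize(im[185:305,150:270],None,fx=4.8,fy=4.8,interpolation=3)[:,:,::-1])
C=cloud('side',d)
m=(np.hypot(C[...,0]-.5975,C[...,1]-.211)<.03)&(C[...,2]>.132)&(C[...,2]<.19); P=C[m]; print(P.mean(0),np.percentile(P[:,2],[2,50,99]))
E
```

```text
clock: 34.75
position: [0.5977, 0.211, 0.1543]
tool_rot: [-3.142, -0.0, 1.571]
force: [0.1, -0.0, 0.6]
grip_width: 0.0856
clock: 35.25
position: [0.599, 0.2118, 0.2786]
tool_rot: [3.136, -0.002, 1.571]
force: [0.4, 0.5, -0.3]
grip_width: 0.0856
[0.59311192 0.21503011 0.17074279] [0.13526505 0.1761808  0.18863311]
```

View pics/c17.png

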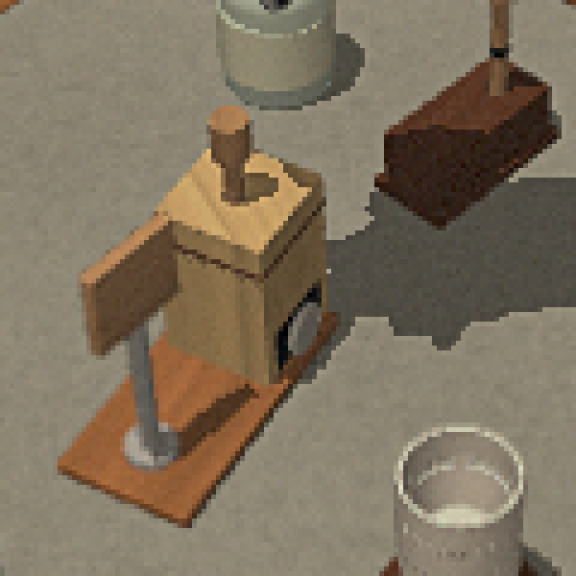

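Run:
```python
from fit import *
print(bot.observe()['qpos'])
for f in('top8','top5'):
    a=np.load(f'pics/{f}.npz'); C=cloud('top',a['d'])
    for nm,c in[('sgR',(.612,-.213)),('sgL',(.576,.317))]:
        m=(np.hypot(C[...,0]-c[0],C[...,1]-c[1])<.04)&(abs(C[...,2]-.18)<.007); P=C[m][:,:2]
        r=cv2.minAreaRect((P*1000).astype(np.float32)); print(f,nm,P.mean(0).round(4),r,len(P))
for f in ('side5','side8','s17','side0'):
    a=np.load(f'pics/{f}.npz'); C=cloud('side',a['d'])
    for nm,c in[('L',(.576,.317)),('R',(.612,-.213))]:
        m=(np.hypot(C[...,0]-c[0],C[...,1]-c[1])<.04)&(C[...,2]>.128)&(C[...,2]<.172); P=C[m]
        if len(P)<40: continue
        P=P[abs(P-np.median(P,0)).max(1)<.04]
        A=np.c_[P[:,1]-P[:,1].mean(),np.ones(len(P))]
        k=np.linalg.lstsq(A,P[:,0],rcond=None)[0]; res=P[:,0]-A@k; P2=P[abs(res)<.004]; A=np.c_[P2[:,1]-P2[:,1].mean(),np.ones(len(P2))]; k=np.linalg.lstsq(A,P2[:,0],rcond=None)[0]
        print(f,nm,'slope dx/dy',k[0].round(3),'mean',P2.mean(0).round(4),'yrange',np.percentile(P2[:,1],[1,99]).round(4),len(P2))
    # board edges: front edge of base boards z~.01
    for nm,c in[('L',(.59,.262)),('R',(.606,-.268))]:
        pass
    break
# lid rect via side/top averaging given
```

```text
[-0.06257651  0.54517372 -0.56971818  1.50238825  0.30809343  1.18099091
 -0.68328062]
top8 sgR [ 0.616  -0.2137] ((616.2760620117188, -214.96240234375), (64.14459991455078, 9.97003173828125), 82.29244995117188) 68
top8 sgL [0.5782 0.3157] ((578.2386474609375, 314.61444091796875), (10.147117614746094, 62.058345794677734), 0.05700236186385155) 80
top5 sgR [ 0.616  -0.2143] ((616.0697631835938, -214.70606994628906), (63.70465087890625, 10.325593948364258), 82.09169006347656) 64
top5 sgL [0.5782 0.317 ] ((578.38916015625, 315.84173583984375), (9.995269775390625, 61.372039794921875), 0.05192551761865616) 75
side5 L slope dx/dy 0.027 mean [0.5729 0.3216 0.1502] yrange [0.2884 0.3515] 227
```

```bash
python3 -m inch '[{"dx":16,"dy":-3,"dz":0,"rx":0,"ry":0,"rz":0,"hand":-1},{"dx":30,"dy":-6,"dz":0,"rx":0,"ry":0,"rz":0,"hand":-1},{"dx":35,"dy":-7,"dz":0,"rx":0,"ry":0,"rz":0,"hand":-1},{"dx":25,"dy":-5,"dz":0,"rx":0,"ry":0,"rz":0,"hand":-1},{"dx":0,"dy":0,"dz":0,"rx":0,"ry":0,"rz":0,"hand":-1},{"dx":0,"dy":0,"dz":0,"rx":0,"ry":0,"rz":0,"hand":-1}]' 20
python3 -c "
from h import *
print(bot.observe()['qpos'])"
python3 -m inch '[{"dx":0,"dy":0,"dz":0,"rx":0,"ry":0,"rz":-0.1,"hand":-1},{"dx":0,"dy":0,"dz":0,"rx":0,"ry":0,"rz":0,"hand":-1}]' 20
python3 -c "
from h import *
print(bot.observe()['qpos'])"
```

```text
clock: 35.9
position: [0.5759, 0.3178, 0.2731]
tool_rot: [-3.14, 0.001, 1.572]
force: [-0.9, -0.7, -0.5]
grip_width: 0.0854
[-0.23865893  0.5915346  -0.57261406  1.43396941  0.32787223  1.21359007
 -0.84735116]
clock: 36.1
position: [0.5769, 0.316, 0.2736]
tool_rot: [-3.141, 0.001, 1.672]
force: [0.5, -0.1, 0.5]
grip_width: 0.0856
[-0.22258635  0.59516401 -0.5953594   1.43315224  0.34166822  1.21833855
 -0.75531652]
```

```bash
python3 -m inch '[{"dx":1,"dy":0,"dz":25,"rx":0,"ry":0,"rz":0.11,"hand":-1},{"dx":0,"dy":0,"dz":25,"rx":0,"ry":0,"rz":0,"hand":-1},{"dx":0,"dy":0,"dz":15,"rx":0,"ry":0,"rz":0,"hand":-1},{"dx":0,"dy":0,"dz":0,"rx":0,"ry":0,"rz":0,"hand":-1},{"dx":0,"dy":0,"dz":0,"rx":0,"ry":0,"rz":0,"hand":-1}]' 20
python3 - <<'E'
from fit import *
im,d=grab('side','s18'); cv2.imwrite('pics/c18.png',cv2.resize(im[175:295,120:240],None,fx=4.8,fy=4.8,interpolation=3)[:,:,::-1])
E
```

```text
clock: 36.6
position: [0.5769, 0.3179, 0.2099]
tool_rot: [3.141, -0.0, 1.56]
force: [0.7, 0.6, 0.9]
grip_width: 0.0855
```

View pics/c18.png

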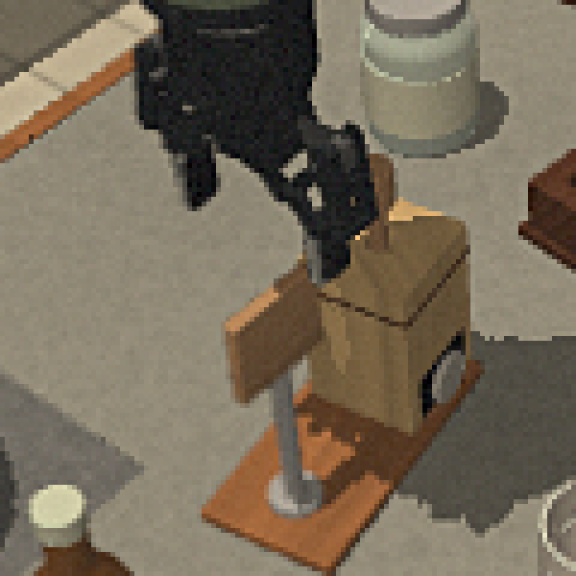

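```bash
python3 -m inch '[{"dx":0,"dy":0,"dz":20,"rx":0,"ry":0,"rz":0,"hand":-1},{"dx":0,"dy":0,"dz":20,"rx":0,"ry":0,"rz":0,"hand":-1},{"dx":0,"dy":0,"dz":10,"rx":0,"ry":0,"rz":0,"hand":-1},{"dx":0,"dy":0,"dz":0,"rx":0,"ry":0,"rz":0,"hand":-1}]' 20
python3 -m inch '[{"dx":0,"dy":0,"dz":0,"rx":0,"ry":0,"rz":0,"hand":1},{"dx":0,"dy":0,"dz":0,"rx":0,"ry":0,"rz":0,"hand":1},{"dx":0,"dy":0,"dz":0,"rx":0,"ry":0,"rz":0,"hand":1},{"dx":0,"dy":0,"dz":0,"rx":0,"ry":0,"rz":0,"hand":1},{"dx":0,"dy":0,"dz":0,"rx":0,"ry":0,"rz":0,"hand":1},{"dx":0,"dy":0,"dz":0,"rx":0,"ry":0,"rz":0,"hand":1},{"dx":0,"dy":0,"dz":0,"rx":0,"ry":0,"rz":0,"hand":1},{"dx":0,"dy":0,"dz":0,"rx":0,"ry":0,"rz":0,"hand":1},{"dx":0,"dy":0,"dz":0,"rx":0,"ry":0,"rz":0,"hand":1},{"dx":0,"dy":0,"dz":0,"rx":0,"ry":0,"rz":0,"hand":1}]' 20
python3 - <<'E'
from fit import *
im,d=grab('side','s19'); cv2.imwrite('pics/c19.png',cv2.resize(im[175:295,120:240],None,fx=4.8,fy=4.8,interpolation=3)[:,:,::-1])
E
```

```text
clock: 37.05
position: [0.5764, 0.3178, 0.1589]
tool_rot: [-3.141, 0.0, 1.561]
force: [-0.7, 0.4, 0.1]
grip_width: 0.0853
clock: 38.05
position: [0.5776, 0.318, 0.1598]
tool_rot: [3.14, -0.001, 1.56]
force: [5.7, 1.0, 0.3]
grip_width: 0.0095
```

View pics/c19.png

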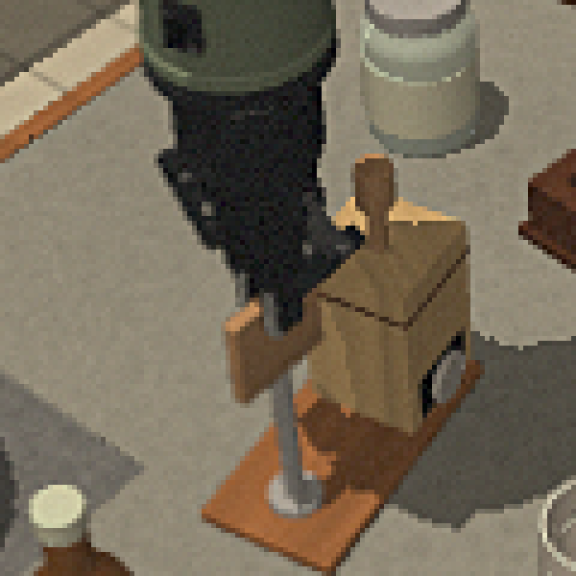

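```bash
python3 -m inch '[{"dx":0,"dy":0.5,"dz":0,"rx":0,"ry":0,"rz":-0.1,"hand":1},{"dx":0,"dy":0,"dz":0,"rx":0,"ry":0,"rz":-0.1,"hand":1},{"dx":0,"dy":0,"dz":0,"rx":0,"ry":0,"rz":-0.1,"hand":1},{"dx":0,"dy":0,"dz":0,"rx":0,"ry":0,"rz":-0.1,"hand":1},{"dx":0,"dy":0,"dz":0,"rx":0,"ry":0,"rz":-0.1,"hand":1},{"dx":0,"dy":0,"dz":0,"rx":0,"ry":0,"rz":0,"hand":1}]' 20
python3 -c "
from h import *
print(bot.observe()['qpos'],bot.observe()['moment'])"
```

```text
clock: 38.7
position: [0.5776, 0.3179, 0.1597]
tool_rot: [3.141, -0.0, 2.063]
force: [2.1, -1.2, 4.8]
grip_width: 0.0096
[-0.18828879  0.72683075 -0.65269209  1.54345078  0.48771409  1.03791166
 -0.47808259] [-0.14110652 -0.1919674  -0.02321909]
```

Works well; go on turning.

```bash
python3 -m inch '[{"dx":0,"dy":0,"dz":0,"rx":0,"ry":0,"rz":-0.12,"hand":1},{"dx":0,"dy":0,"dz":0,"rx":0,"ry":0,"rz":-0.12,"hand":1},{"dx":0,"dy":0,"dz":0,"rx":0,"ry":0,"rz":-0.12,"hand":1},{"dx":0,"dy":0,"dz":0,"rx":0,"ry":0,"rz":-0.12,"hand":1},{"dx":0,"dy":0,"dz":0,"rx":0,"ry":0,"rz":-0.12,"hand":1},{"dx":0,"dy":0,"dz":0,"rx":0,"ry":0,"rz":-0.12,"hand":1},{"dx":0,"dy":0,"dz":0,"rx":0,"ry":0,"rz":-0.12,"hand":1},{"dx":0,"dy":0,"dz":0,"rx":0,"ry":0,"rz":-0.12,"hand":1},{"dx":0,"dy":0,"dz":0,"rx":0,"ry":0,"rz":-0.12,"hand":1},{"dx":0,"dy":0,"dz":0,"rx":0,"ry":0,"rz":0,"hand":1}]' 20
python3 -c "
from h import *
print(bot.observe()['qpos'],bot.observe()['moment'])"
```

```text
clock: 39.7
position: [0.5775, 0.3176, 0.1597]
tool_rot: [-3.141, 0.0, -3.14]
force: [-0.2, -2.5, 8.1]
grip_width: 0.0095
[-0.05976178  0.80320908 -0.89334361  1.53619396  0.66930003  1.1299109
  0.4749405 ] [-0.73805001 -0.03255366  0.03616243]
```

```bash
python3 -m inch '[{"dx":0,"dy":0,"dz":0,"rx":0,"ry":0,"rz":-0.12,"hand":1},{"dx":0,"dy":0,"dz":0,"rx":0,"ry":0,"rz":-0.12,"hand":1},{"dx":0,"dy":0,"dz":0,"rx":0,"ry":0,"rz":-0.12,"hand":1},{"dx":0,"dy":0,"dz":0,"rx":0,"ry":0,"rz":-0.12,"hand":1},{"dx":0,"dy":0,"dz":0,"rx":0,"ry":0,"rz":-0.12,"hand":1},{"dx":0,"dy":0,"dz":0,"rx":0,"ry":0,"rz":-0.12,"hand":1},{"dx":0,"dy":0,"dz":0,"rx":0,"ry":0,"rz":-0.12,"hand":1},{"dx":0,"dy":0,"dz":0,"rx":0,"ry":0,"rz":-0.12,"hand":1},{"dx":0,"dy":0,"dz":0,"rx":0,"ry":0,"rz":-0.12,"hand":1},{"dx":0,"dy":0,"dz":0,"rx":0,"ry":0,"rz":0,"hand":1}]' 20
python3 -c "
from h import *
print(bot.observe()['qpos'],bot.observe()['moment'])"
```

```text
clock: 40.7
position: [0.5778, 0.3174, 0.1597]
tool_rot: [-3.141, -0.0, -2.06]
force: [1.0, -4.4, 8.1]
grip_width: 0.0092
[ 0.03534674  0.89809823 -1.10706148  1.53072367  0.83351157  1.24047044
  1.44987207] [-1.05015204 -0.40178395  0.05938119]
```

```bash
python3 -m inch '[{"dx":0,"dy":0,"dz":0,"rx":0,"ry":0,"rz":-0.12,"hand":1},{"dx":0,"dy":0,"dz":0,"rx":0,"ry":0,"rz":-0.12,"hand":1},{"dx":0,"dy":0,"dz":0,"rx":0,"ry":0,"rz":-0.12,"hand":1},{"dx":0,"dy":0,"dz":0,"rx":0,"ry":0,"rz":-0.12,"hand":1},{"dx":0,"dy":0,"dz":0,"rx":0,"ry":0,"rz":-0.12,"hand":1},{"dx":0,"dy":0,"dz":0,"rx":0,"ry":0,"rz":0,"hand":1},{"dx":0,"dy":0,"dz":0,"rx":0,"ry":0,"rz":0,"hand":1}]' 20
python3 -m inch '[{"dx":0,"dy":0,"dz":0,"rx":0,"ry":0,"rz":0,"hand":0},{"dx":0,"dy":0,"dz":0,"rx":0,"ry":0,"rz":0,"hand":-1},{"dx":0,"dy":0,"dz":0,"rx":0,"ry":0,"rz":0,"hand":-1},{"dx":0,"dy":0,"dz":0,"rx":0,"ry":0,"rz":0,"hand":-1},{"dx":0,"dy":0,"dz":0,"rx":0,"ry":0,"rz":0,"hand":-1},{"dx":0,"dy":0,"dz":0,"rx":0,"ry":0,"rz":0,"hand":-1},{"dx":0,"dy":0,"dz":-30,"rx":0,"ry":0,"rz":0,"hand":-1},{"dx":0,"dy":0,"dz":-45,"rx":0,"ry":0,"rz":0,"hand":-1},{"dx":0,"dy":0,"dz":-35,"rx":0,"ry":0,"rz":0,"hand":-1},{"dx":0,"dy":0,"dz":0,"rx":0,"ry":0,"rz":0,"hand":-1}]' 20
python3 - <<'E'
from fit import *
print(bot.observe()['qpos'])
im,d=grab('side','s20'); cv2.imwrite('pics/c20.png',cv2.resize(im[185:295,130:240],None,fx=5,fy=5,interpolation=3)[:,:,::-1])
C=cloud('side',d)
c=(.577,.3175); m=(np.hypot(C[...,0]-c[0],C[...,1]-c[1])<.04)&(C[...,2]>.158)&(C[...,2]<.178); P=C[m]
w=np.linalg.eigh(np.cov((P[:,:2]-P[:,:2].mean(0)).T)); print(P.mean(0),w[1][:,1],np.sqrt(w[0]),len(P))
E
```

```text
clock: 41.4
position: [0.5779, 0.3174, 0.1597]
tool_rot: [-3.14, -0.001, -1.465]
force: [2.6, -3.6, 6.5]
grip_width: 0.0093
clock: 42.4
position: [0.5776, 0.3194, 0.2742]
tool_rot: [-3.137, 0.003, -1.462]
force: [1.0, 1.2, -0.5]
grip_width: 0.0855
[ 0.08625856  0.84273952 -1.28496671  1.41452085  0.80677045  1.46137555
  2.07308747]
[0.57338585 0.32210845 0.16900819] [-0.07489283  0.99719159] [0.00271302 0.02040862] 108
```

View pics/c20.png

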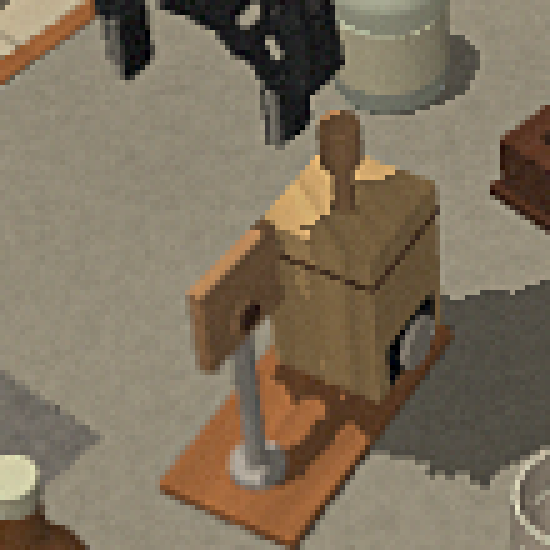

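```bash
python3 -m inch '[{"dx":0,"dy":0,"dz":0,"rx":0,"ry":0,"rz":0.14,"hand":-1},{"dx":0,"dy":0,"dz":0,"rx":0,"ry":0,"rz":0.14,"hand":-1},{"dx":0,"dy":0,"dz":0,"rx":0,"ry":0,"rz":0.14,"hand":-1},{"dx":0,"dy":0,"dz":0,"rx":0,"ry":0,"rz":0.14,"hand":-1},{"dx":0,"dy":0,"dz":0,"rx":0,"ry":0,"rz":0.14,"hand":-1},{"dx":0,"dy":0,"dz":0,"rx":0,"ry":0,"rz":0.14,"hand":-1},{"dx":0,"dy":0,"dz":0,"rx":0,"ry":0,"rz":0.14,"hand":-1},{"dx":0,"dy":0,"dz":0,"rx":0,"ry":0,"rz":0.14,"hand":-1},{"dx":0,"dy":0,"dz":0,"rx":0,"ry":0,"rz":0.14,"hand":-1},{"dx":0,"dy":0,"dz":0,"rx":0,"ry":0,"rz":0.14,"hand":-1}]' 20
python3 -m inch '[{"dx":0,"dy":0,"dz":0,"rx":0,"ry":0,"rz":0.14,"hand":-1},{"dx":0,"dy":0,"dz":0,"rx":0,"ry":0,"rz":0.14,"hand":-1},{"dx":0,"dy":0,"dz":0,"rx":0,"ry":0,"rz":0.14,"hand":-1},{"dx":0,"dy":0,"dz":0,"rx":0,"ry":0,"rz":0.14,"hand":-1},{"dx":0,"dy":0,"dz":0,"rx":0,"ry":0,"rz":0.14,"hand":-1},{"dx":0,"dy":0,"dz":0,"rx":0,"ry":0,"rz":0.14,"hand":-1},{"dx":0,"dy":0,"dz":0,"rx":0,"ry":0,"rz":0.14,"hand":-1},{"dx":0,"dy":0,"dz":0,"rx":0,"ry":0,"rz":0.14,"hand":-1},{"dx":0,"dy":0,"dz":0,"rx":0,"ry":0,"rz":0.14,"hand":-1},{"dx":0,"dy":0,"dz":0,"rx":0,"ry":0,"rz":0.14,"hand":-1}]' 20
python3 -m inch '[{"dx":0,"dy":0,"dz":0,"rx":0,"ry":0,"rz":0.14,"hand":-1},{"dx":0,"dy":0,"dz":0,"rx":0,"ry":0,"rz":0.14,"hand":-1},{"dx":0,"dy":0,"dz":0,"rx":0,"ry":0,"rz":0.14,"hand":-1},{"dx":0,"dy":0,"dz":0,"rx":0,"ry":0,"rz":0.03,"hand":-1},{"dx":0,"dy":0,"dz":0,"rx":0,"ry":0,"rz":0,"hand":-1}]' 20
python3 -c "
from h import *
print(bot.observe()['qpos'])"
```

```text
clock: 43.45
position: [0.5769, 0.3175, 0.2681]
tool_rot: [-3.141, -0.001, -2.868]
force: [-0.0, 0.5, 0.2]
grip_width: 0.0856
clock: 44.45
position: [0.5769, 0.3175, 0.2681]
tool_rot: [-3.14, 0.0, 2.015]
force: [-0.4, 1.2, -0.2]
grip_width: 0.0854
clock: 44.95
position: [0.5769, 0.3178, 0.2686]
tool_rot: [-3.141, 0.001, 1.573]
force: [0.5, -0.0, 0.5]
grip_width: 0.086
[-0.22842844  0.59971834 -0.58969597  1.43710899  0.34242311  1.20904377
 -0.85644993]
```

```bash
python3 -m inch '[{"dx":-20,"dy":0,"dz":0,"rx":0,"ry":0,"rz":0,"hand":-1},{"dx":-40,"dy":0,"dz":0,"rx":0,"ry":0,"rz":0,"hand":-1},{"dx":-46,"dy":0,"dz":0,"rx":0,"ry":0,"rz":0,"hand":-1},{"dx":-46,"dy":0,"dz":0,"rx":0,"ry":0,"rz":0,"hand":-1},{"dx":-46,"dy":1,"dz":0,"rx":0,"ry":0,"rz":0,"hand":-1},{"dx":-46,"dy":1,"dz":0,"rx":0,"ry":0,"rz":0,"hand":-1},{"dx":-46,"dy":1,"dz":0,"rx":0,"ry":0,"rz":0,"hand":-1},{"dx":-37,"dy":0.5,"dz":0,"rx":0,"ry":0,"rz":0,"hand":-1},{"dx":-20,"dy":0,"dz":0,"rx":0,"ry":0,"rz":0,"hand":-1},{"dx":0,"dy":0,"dz":0,"rx":0,"ry":0,"rz":0,"hand":-1}]' 20
python3 -m inch '[{"dx":0,"dy":0,"dz":0,"rx":0,"ry":0,"rz":0,"hand":-1},{"dx":0,"dy":0,"dz":25,"rx":0,"ry":0,"rz":0,"hand":-1},{"dx":0,"dy":0,"dz":35,"rx":0,"ry":0,"rz":0,"hand":-1},{"dx":0,"dy":0,"dz":20,"rx":0,"ry":0,"rz":0,"hand":-1},{"dx":0,"dy":0,"dz":0,"rx":0,"ry":0,"rz":0,"hand":-1},{"dx":0,"dy":0,"dz":0,"rx":0,"ry":0,"rz":0,"hand":-1}]' 20
python3 - <<'E'
from fit import *
im,d=grab('side','s21'); cv2.imwrite('pics/c21.png',cv2.resize(im[100:250,170:340],None,fx=3.5,fy=3.5,interpolation=3)[:,:,::-1])
C=cloud('side',d); c=(.5805,-.03)
m=(np.hypot(C[...,0]-c[0],C[...,1]-c[1])<.025)&(C[...,2]>.125)&(C[...,2]<.158); P=C[m]; print(P.mean(0).round(4),len(P))
E
```

```text
clock: 45.95
position: [0.5803, -0.0328, 0.2688]
tool_rot: [-3.141, 0.001, 1.57]
force: [1.3, 0.4, -0.5]
grip_width: 0.0855
clock: 46.55
position: [0.5808, -0.0279, 0.1898]
tool_rot: [3.142, -0.001, 1.573]
force: [-0.2, -0.1, 0.6]
grip_width: 0.085
[ 0.5775 -0.025   0.1465] 69
```

View pics/c21.png

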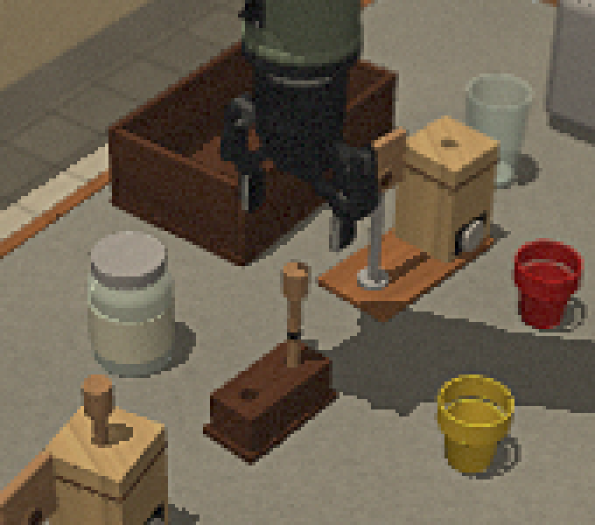

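```bash
python3 -m inch '[{"dx":-1,"dy":0,"dz":25,"rx":0,"ry":0,"rz":0,"hand":-1},{"dx":0,"dy":0,"dz":25,"rx":0,"ry":0,"rz":0,"hand":-1},{"dx":0,"dy":0,"dz":14,"rx":0,"ry":0,"rz":0,"hand":-1},{"dx":0,"dy":0,"dz":0,"rx":0,"ry":0,"rz":0,"hand":-1}]'
python3 -m inch '[{"dx":0,"dy":0,"dz":0,"rx":0,"ry":0,"rz":0,"hand":1},{"dx":0,"dy":0,"dz":0,"rx":0,"ry":0,"rz":0,"hand":1},{"dx":0,"dy":0,"dz":0,"rx":0,"ry":0,"rz":0,"hand":1},{"dx":0,"dy":0,"dz":0,"rx":0,"ry":0,"rz":0,"hand":1},{"dx":0,"dy":0,"dz":0,"rx":0,"ry":0,"rz":0,"hand":1},{"dx":0,"dy":0,"dz":0,"rx":0,"ry":0,"rz":0,"hand":1},{"dx":0,"dy":0,"dz":0,"rx":0,"ry":0,"rz":0,"hand":1},{"dx":0,"dy":0,"dz":0,"rx":0,"ry":0,"rz":0,"hand":1},{"dx":0,"dy":0,"dz":0,"rx":0,"ry":0,"rz":0,"hand":1}]' 25
python3 -m inch '[{"dx":0,"dy":0,"dz":-10,"rx":0,"ry":0,"rz":0,"hand":1},{"dx":0,"dy":0,"dz":-20,"rx":0,"ry":0,"rz":0,"hand":1},{"dx":0,"dy":0,"dz":-30,"rx":0,"ry":0,"rz":0,"hand":1},{"dx":0,"dy":0,"dz":-30,"rx":0,"ry":0,"rz":0,"hand":1},{"dx":0,"dy":0,"dz":-30,"rx":0,"ry":0,"rz":0,"hand":1},{"dx":0,"dy":0,"dz":-25,"rx":0,"ry":0,"rz":0,"hand":1},{"dx":0,"dy":0,"dz":-10,"rx":0,"ry":0,"rz":0,"hand":1},{"dx":0,"dy":0,"dz":0,"rx":0,"ry":0,"rz":0,"hand":1}]' 25
```

```text
clock: 47.0
position: [0.5802, -0.0298, 0.1247]
tool_rot: [-3.14, -0.0, 1.571]
force: [0.2, -0.2, 0.3]
grip_width: 0.0852
clock: 47.9
position: [0.5809, -0.03, 0.1256]
tool_rot: [3.141, -0.0, 1.571]
force: [-0.5, -0.7, 6.9]
grip_width: 0.0232
clock: 48.7
position: [0.5808, -0.03, 0.2814]
tool_rot: [3.14, 0.0, 1.571]
force: [0.7, 0.8, -0.3]
grip_width: 0.0234
```

```bash
python3 -m inch '[{"dx":0,"dy":0,"dz":-25,"rx":0,"ry":0,"rz":0,"hand":1},{"dx":-10,"dy":1,"dz":-15,"rx":0,"ry":0,"rz":0,"hand":1},{"dx":-30,"dy":2,"dz":0,"rx":0,"ry":0,"rz":0,"hand":1},{"dx":-42,"dy":3,"dz":0,"rx":0,"ry":0,"rz":0,"hand":1},{"dx":-45,"dy":3,"dz":0,"rx":0,"ry":0,"rz":0,"hand":1},{"dx":-45,"dy":3,"dz":0,"rx":0,"ry":0,"rz":0,"hand":1},{"dx":-45,"dy":3,"dz":0,"rx":0,"ry":0,"rz":0,"hand":1},{"dx":-40,"dy":3,"dz":0,"rx":0,"ry":0,"rz":0,"hand":1},{"dx":-25,"dy":3,"dz":0,"rx":0,"ry":0,"rz":0,"hand":1},{"dx":-10,"dy":1,"dz":0,"rx":0,"ry":0,"rz":0,"hand":1}]' 25
python3 -m inch '[{"dx":0,"dy":0,"dz":0,"rx":0,"ry":0,"rz":0,"hand":1},{"dx":0,"dy":0,"dz":10,"rx":0,"ry":0,"rz":0,"hand":1},{"dx":0,"dy":0,"dz":20,"rx":0,"ry":0,"rz":0,"hand":1},{"dx":0,"dy":0,"dz":20,"rx":0,"ry":0,"rz":0,"hand":1},{"dx":0,"dy":0,"dz":10,"rx":0,"ry":0,"rz":0,"hand":1},{"dx":0,"dy":0,"dz":0,"rx":0,"ry":0,"rz":0,"hand":1},{"dx":0,"dy":0,"dz":0,"rx":0,"ry":0,"rz":0,"hand":1}]' 25
python3 - <<'E'
from fit import *
n='side'
im,d=grab(n,'s22'); C=cloud(n,d); cv2.imwrite('pics/c22.png',cv2.resize(im[95:205,245:345],None,fx=5.4,fy=5.4,interpolation=3)[:,:,::-1])
p=bot.observe()['position']; print(p)
for z in [.14,.15,.16,.17,.18,.19,.2,.21,.22]:
        m=(abs(C[...,2]-z)<.006)&(np.hypot(C[...,0]-p[0],C[...,1]-p[1])<.03); P=C[m]
        if len(P)>2: print(z,P.mean(0).round(4),len(P))
grab('top','t22')
E
```

```text
clock: 49.7
position: [0.6016, -0.3249, 0.3179]
tool_rot: [-3.139, -0.001, 1.568]
force: [-0.1, -0.4, -1.1]
grip_width: 0.0234
clock: 50.4
position: [0.6029, -0.3214, 0.2609]
tool_rot: [3.141, 0.0, 1.571]
force: [-0.6, -0.2, -0.1]
grip_width: 0.0232
[ 0.6029696  -0.32170353  0.26125559]
0.15 [ 0.6012 -0.3193  0.1517] 9
0.16 [ 0.5999 -0.3187  0.1593] 11
0.17 [ 0.6006 -0.321   0.1686] 7
0.18 [ 0.6003 -0.3187  0.1801] 9
0.19 [ 0.6004 -0.3187  0.1906] 12
0.2 [ 0.5998 -0.3183  0.1994] 11
0.21 [ 0.5998 -0.3192  0.2093] 8
0.22 [ 0.5996 -0.3187  0.2209] 11
```

View pics/c22.png

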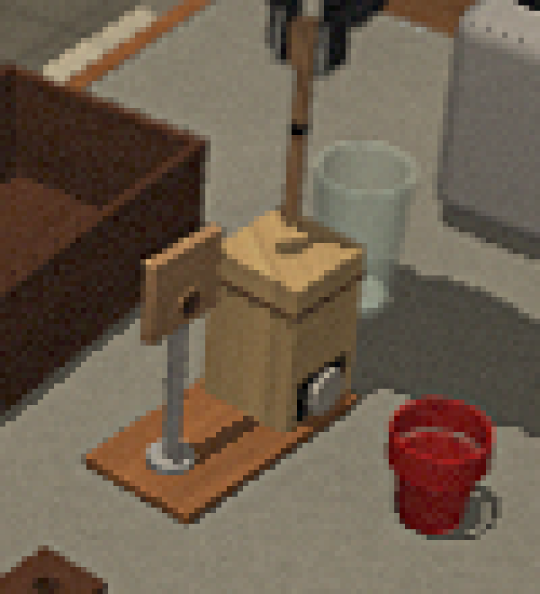

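```bash
python3 -m inch '[{"dx":0.5,"dy":0,"dz":7,"rx":0,"ry":0,"rz":0,"hand":1},{"dx":0,"dy":0,"dz":7,"rx":0,"ry":0,"rz":0,"hand":1},{"dx":0,"dy":0,"dz":3,"rx":0,"ry":0,"rz":0,"hand":1},{"dx":0,"dy":0,"dz":0,"rx":0,"ry":0,"rz":0,"hand":1}]' 20 | sh ok.sh &&
python3 -m inch '[{"dx":0,"dy":0,"dz":2,"rx":0,"ry":0,"rz":0,"hand":1},{"dx":0,"dy":0,"dz":0,"rx":0,"ry":0,"rz":0,"hand":1}]' 20 | sh ok.sh &&
python3 -m inch '[{"dx":0,"dy":0,"dz":2,"rx":0,"ry":0,"rz":0,"hand":1},{"dx":0,"dy":0,"dz":0,"rx":0,"ry":0,"rz":0,"hand":1}]' 20 | sh ok.sh &&
python3 -m inch '[{"dx":0,"dy":0,"dz":2,"rx":0,"ry":0,"rz":0,"hand":1},{"dx":0,"dy":0,"dz":0,"rx":0,"ry":0,"rz":0,"hand":1}]' 20 | sh ok.sh &&
python3 -m inch '[{"dx":0,"dy":0,"dz":2,"rx":0,"ry":0,"rz":0,"hand":1},{"dx":0,"dy":0,"dz":0,"rx":0,"ry":0,"rz":0,"hand":1}]' 20 | sh ok.sh
python3 - <<'E'
from fit import *
im,d=grab('side','s23'); cv2.imwrite('pics/c23.png',cv2.resize(im[110:180,265:335],None,fx=8,fy=8,interpolation=3)[:,:,::-1])
E
```

```text
position: [0.6023, -0.3215, 0.2426] fz -1.3
position: [0.6025, -0.3216, 0.2412] fz -0.5
position: [0.6025, -0.3215, 0.2391] fz -0.4
position: [0.6024, -0.3215, 0.237] fz -0.4
position: [0.6024, -0.3215, 0.235] fz -0.5
```

View pics/c23.png

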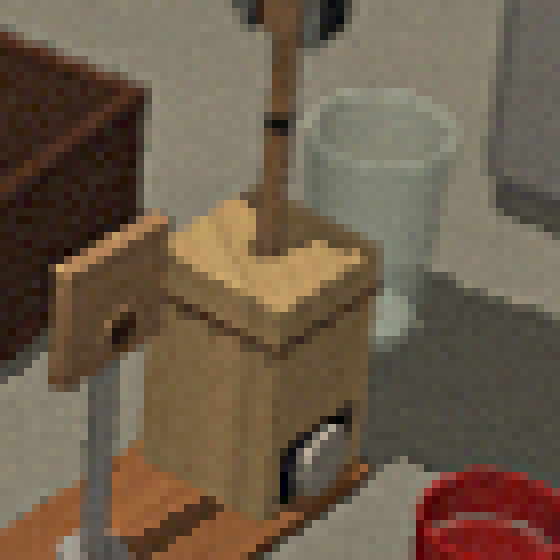

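In the hole. Fast part down to just above 45 mm depth, then 1 mm steps.

```bash
python3 -m inch '[{"dx":0,"dy":0,"dz":3,"rx":0,"ry":0,"rz":0,"hand":1},{"dx":0,"dy":0,"dz":4,"rx":0,"ry":0,"rz":0,"hand":1},{"dx":0,"dy":0,"dz":3,"rx":0,"ry":0,"rz":0,"hand":1},{"dx":0,"dy":0,"dz":0,"rx":0,"ry":0,"rz":0,"hand":1}]' 20 | sh ok.sh &&
python3 -m inch '[{"dx":0,"dy":0,"dz":4,"rx":0,"ry":0,"rz":0,"hand":1},{"dx":0,"dy":0,"dz":5,"rx":0,"ry":0,"rz":0,"hand":1},{"dx":0,"dy":0,"dz":5,"rx":0,"ry":0,"rz":0,"hand":1},{"dx":0,"dy":0,"dz":4,"rx":0,"ry":0,"rz":0,"hand":1},{"dx":0,"dy":0,"dz":2,"rx":0,"ry":0,"rz":0,"hand":1},{"dx":0,"dy":0,"dz":0,"rx":0,"ry":0,"rz":0,"hand":1}]' 20 | sh ok.sh &&
python3 -m inch '[{"dx":0,"dy":0,"dz":1,"rx":0,"ry":0,"rz":0,"hand":1},{"dx":0,"dy":0,"dz":0,"rx":0,"ry":0,"rz":0,"hand":1}]' 20 | sh ok.sh &&
python3 -m inch '[{"dx":0,"dy":0,"dz":1,"rx":0,"ry":0,"rz":0,"hand":1},{"dx":0,"dy":0,"dz":0,"rx":0,"ry":0,"rz":0,"hand":1}]' 20 | sh ok.sh &&
python3 -m inch '[{"dx":0,"dy":0,"dz":1,"rx":0,"ry":0,"rz":0,"hand":1},{"dx":0,"dy":0,"dz":0,"rx":0,"ry":0,"rz":0,"hand":1}]' 20 | sh ok.sh &&
python3 -m inch '[{"dx":0,"dy":0,"dz":1,"rx":0,"ry":0,"rz":0,"hand":1},{"dx":0,"dy":0,"dz":0,"rx":0,"ry":0,"rz":0,"hand":1}]' 20 | sh ok.sh &&
python3 -m inch '[{"dx":0,"dy":0,"dz":1,"rx":0,"ry":0,"rz":0,"hand":1},{"dx":0,"dy":0,"dz":0,"rx":0,"ry":0,"rz":0,"hand":1}]' 20 | sh ok.sh &&
python3 -m inch '[{"dx":0,"dy":0,"dz":1,"rx":0,"ry":0,"rz":0,"hand":1},{"dx":0,"dy":0,"dz":0,"rx":0,"ry":0,"rz":0,"hand":1}]' 20 | sh ok.sh &&
python3 -m inch '[{"dx":0,"dy":0,"dz":1,"rx":0,"ry":0,"rz":0,"hand":1},{"dx":0,"dy":0,"dz":0,"rx":0,"ry":0,"rz":0,"hand":1}]' 20 | sh ok.sh &&
python3 -m inch '[{"dx":0,"dy":0,"dz":1,"rx":0,"ry":0,"rz":0,"hand":1},{"dx":0,"dy":0,"dz":0,"rx":0,"ry":0,"rz":0,"hand":1}]' 20 | sh ok.sh &&
python3 -m inch '[{"dx":0,"dy":0,"dz":1,"rx":0,"ry":0,"rz":0,"hand":1},{"dx":0,"dy":0,"dz":0,"rx":0,"ry":0,"rz":0,"hand":1}]' 20 | sh ok.sh &&
python3 -m inch '[{"dx":0,"dy":0,"dz":1,"rx":0,"ry":0,"rz":0,"hand":1},{"dx":0,"dy":0,"dz":0,"rx":0,"ry":0,"rz":0,"hand":1}]' 20 | sh ok.sh &&
python3 -m inch '[{"dx":0,"dy":0,"dz":1,"rx":0,"ry":0,"rz":0,"hand":1},{"dx":0,"dy":0,"dz":0,"rx":0,"ry":0,"rz":0,"hand":1}]' 20 | sh ok.sh &&
python3 -m inch '[{"dx":0,"dy":0,"dz":1,"rx":0,"ry":0,"rz":0,"hand":1},{"dx":0,"dy":0,"dz":0,"rx":0,"ry":0,"rz":0,"hand":1}]' 20 | sh ok.sh &&
python3 -m inch '[{"dx":0,"dy":0,"dz":1,"rx":0,"ry":0,"rz":0,"hand":1},{"dx":0,"dy":0,"dz":0,"rx":0,"ry":0,"rz":0,"hand":1}]' 20 | sh ok.sh &&
python3 -m inch '[{"dx":0,"dy":0,"dz":1,"rx":0,"ry":0,"rz":0,"hand":1},{"dx":0,"dy":0,"dz":0,"rx":0,"ry":0,"rz":0,"hand":1}]' 20 | sh ok.sh
```

```text
position: [0.6023, -0.3214, 0.2246] fz -1.0
position: [0.6024, -0.3215, 0.2049] fz -0.7
position: [0.6026, -0.3216, 0.2044] fz -0.5
position: [0.6025, -0.3215, 0.2033] fz -0.5
position: [0.6025, -0.3215, 0.2022] fz -0.7
position: [0.6025, -0.3215, 0.2011] fz -0.1
position: [0.6025, -0.3215, 0.2002] fz -0.7
position: [0.6025, -0.3215, 0.1991] fz -0.2
position: [0.6025, -0.3215, 0.1982] fz -0.5
position: [0.6025, -0.3215, 0.1971] fz -1.0
position: [0.6025, -0.3215, 0.1961] fz -0.6
position: [0.6025, -0.3215, 0.1952] fz -0.6
position: [0.6025, -0.3215, 0.1942] fz -0.3
position: [0.6025, -0.3215, 0.1932] fz -1.2
position: [0.6025, -0.3215, 0.1921] fz -0.0
position: [0.6025, -0.3215, 0.1912] fz 0.5
```

```bash
python3 -m inch '[{"dx":0,"dy":0,"dz":1,"rx":0,"ry":0,"rz":0,"hand":1},{"dx":0,"dy":0,"dz":0,"rx":0,"ry":0,"rz":0,"hand":1}]' 20 | sh ok.sh &&
python3 -m inch '[{"dx":0,"dy":0,"dz":1,"rx":0,"ry":0,"rz":0,"hand":1},{"dx":0,"dy":0,"dz":0,"rx":0,"ry":0,"rz":0,"hand":1}]' 20 | sh ok.sh &&
python3 -m inch '[{"dx":0,"dy":0,"dz":1,"rx":0,"ry":0,"rz":0,"hand":1},{"dx":0,"dy":0,"dz":0,"rx":0,"ry":0,"rz":0,"hand":1}]' 20 | sh ok.sh &&
python3 -m inch '[{"dx":0,"dy":0,"dz":1,"rx":0,"ry":0,"rz":0,"hand":1},{"dx":0,"dy":0,"dz":0,"rx":0,"ry":0,"rz":0,"hand":1}]' 20 | sh ok.sh &&
python3 -m inch '[{"dx":0,"dy":0,"dz":1,"rx":0,"ry":0,"rz":0,"hand":1},{"dx":0,"dy":0,"dz":0,"rx":0,"ry":0,"rz":0,"hand":1}]' 20 | sh ok.sh &&
python3 -m inch '[{"dx":0,"dy":0,"dz":1,"rx":0,"ry":0,"rz":0,"hand":1},{"dx":0,"dy":0,"dz":0,"rx":0,"ry":0,"rz":0,"hand":1}]' 20 | sh ok.sh &&
python3 -m inch '[{"dx":0,"dy":0,"dz":1,"rx":0,"ry":0,"rz":0,"hand":1},{"dx":0,"dy":0,"dz":0,"rx":0,"ry":0,"rz":0,"hand":1}]' 20 | sh ok.sh &&
python3 -m inch '[{"dx":0,"dy":0,"dz":1,"rx":0,"ry":0,"rz":0,"hand":1},{"dx":0,"dy":0,"dz":0,"rx":0,"ry":0,"rz":0,"hand":1}]' 20 | sh ok.sh &&
python3 -m inch '[{"dx":0,"dy":0,"dz":1,"rx":0,"ry":0,"rz":0,"hand":1},{"dx":0,"dy":0,"dz":0,"rx":0,"ry":0,"rz":0,"hand":1}]' 20 | sh ok.sh &&
python3 -m inch '[{"dx":0,"dy":0,"dz":1,"rx":0,"ry":0,"rz":0,"hand":1},{"dx":0,"dy":0,"dz":0,"rx":0,"ry":0,"rz":0,"hand":1}]' 20 | sh ok.sh &&
python3 -m inch '[{"dx":0,"dy":0,"dz":1,"rx":0,"ry":0,"rz":0,"hand":1},{"dx":0,"dy":0,"dz":0,"rx":0,"ry":0,"rz":0,"hand":1}]' 20 | sh ok.sh &&
python3 -m inch '[{"dx":0,"dy":0,"dz":1,"rx":0,"ry":0,"rz":0,"hand":1},{"dx":0,"dy":0,"dz":0,"rx":0,"ry":0,"rz":0,"hand":1}]' 20 | sh ok.sh &&
python3 -m inch '[{"dx":0,"dy":0,"dz":1,"rx":0,"ry":0,"rz":0,"hand":1},{"dx":0,"dy":0,"dz":0,"rx":0,"ry":0,"rz":0,"hand":1}]' 20 | sh ok.sh &&
python3 -m inch '[{"dx":0,"dy":0,"dz":1,"rx":0,"ry":0,"rz":0,"hand":1},{"dx":0,"dy":0,"dz":0,"rx":0,"ry":0,"rz":0,"hand":1}]' 20 | sh ok.sh &&
python3 -m inch '[{"dx":0,"dy":0,"dz":1,"rx":0,"ry":0,"rz":0,"hand":1},{"dx":0,"dy":0,"dz":0,"rx":0,"ry":0,"rz":0,"hand":1}]' 20 | sh ok.sh
```

```text
position: [0.6025, -0.3215, 0.1901] fz -0.2
position: [0.6025, -0.3215, 0.1891] fz -0.7
position: [0.6025, -0.3215, 0.1882] fz -0.9
position: [0.6025, -0.3215, 0.1871] fz -0.2
position: [0.6025, -0.3215, 0.1862] fz -1.6
position: [0.6025, -0.3215, 0.1851] fz -0.6
position: [0.6025, -0.3215, 0.1842] fz -0.8
position: [0.6025, -0.3215, 0.1832] fz -0.8
position: [0.6025, -0.3215, 0.1821] fz -0.7
position: [0.6025, -0.3215, 0.1811] fz -1.9
position: [0.6025, -0.3215, 0.1801] fz -0.6
position: [0.6025, -0.3215, 0.1791] fz 0.3
position: [0.6025, -0.3215, 0.1782] fz -0.2
position: [0.6026, -0.3216, 0.1774] fz 0.8
position: [0.603, -0.3217, 0.177] fz 8.1
```

```bash
python3 -m inch '[{"dx":0,"dy":0,"dz":-0.5,"rx":0,"ry":0,"rz":0,"hand":1},{"dx":0,"dy":0,"dz":0,"rx":0,"ry":0,"rz":0,"hand":0.2},{"dx":0,"dy":0,"dz":0,"rx":0,"ry":0,"rz":0,"hand":0},{"dx":0,"dy":0,"dz":0,"rx":0,"ry":0,"rz":0,"hand":0},{"dx":0,"dy":0,"dz":0,"rx":0,"ry":0,"rz":0,"hand":-0.5},{"dx":0,"dy":0,"dz":0,"rx":0,"ry":0,"rz":0,"hand":-1},{"dx":0,"dy":0,"dz":0,"rx":0,"ry":0,"rz":0,"hand":-1},{"dx":0,"dy":0,"dz":0,"rx":0,"ry":0,"rz":0,"hand":-1}]' 20
python3 -m inch '[{"dx":0,"dy":0,"dz":-20,"rx":0,"ry":0,"rz":0,"hand":-1},{"dx":0,"dy":0,"dz":-30,"rx":0,"ry":0,"rz":0,"hand":-1},{"dx":0,"dy":0,"dz":-40,"rx":0,"ry":0,"rz":0,"hand":-1},{"dx":0,"dy":0,"dz":-20,"rx":0,"ry":0,"rz":0,"hand":-1},{"dx":0,"dy":0,"dz":0,"rx":0,"ry":0,"rz":0,"hand":-1}]' 20
python3 - <<'E'
from fit import *
im,d=grab('side','s24'); cv2.imwrite('pics/c24.png',cv2.resize(im[110:200,255:345],None,fx=6.5,fy=6.5,interpolation=3)[:,:,::-1])
print(bot.observe()['qpos'])
E
```

```text
clock: 59.35
position: [0.6026, -0.3216, 0.1768]
tool_rot: [3.142, 0.0, 1.571]
force: [-1.2, 0.6, 0.3]
grip_width: 0.0853
clock: 59.85
position: [0.6036, -0.3218, 0.2902]
tool_rot: [3.137, 0.002, 1.571]
force: [0.3, -0.0, 0.1]
grip_width: 0.0857
[ 0.69165567  0.60805227 -0.48605184  1.3431881   0.28489265  1.25674126
  0.19277021]
```

View pics/c24.png

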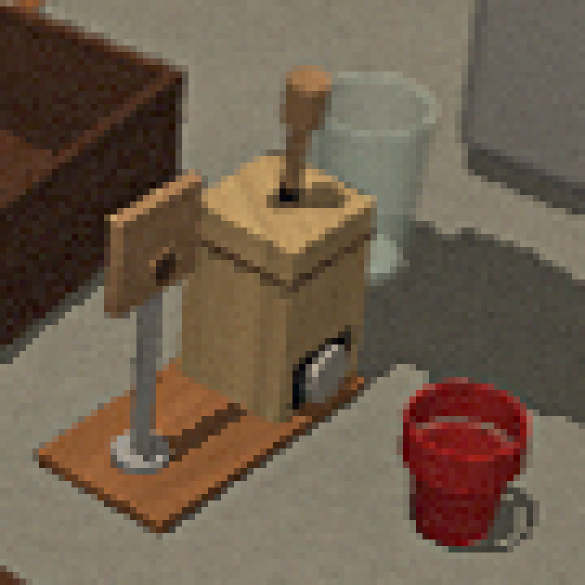

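```bash
python3 -m inch '[{"dx":16,"dy":2,"dz":0,"rx":0,"ry":0,"rz":0,"hand":-1},{"dx":32,"dy":3,"dz":0,"rx":0,"ry":0,"rz":0,"hand":-1},{"dx":36,"dy":4,"dz":0,"rx":0,"ry":0,"rz":0,"hand":-1},{"dx":25,"dy":3,"dz":0,"rx":0,"ry":0,"rz":0,"hand":-1},{"dx":0,"dy":0,"dz":0,"rx":0,"ry":0,"rz":0.136,"hand":-1},{"dx":0,"dy":0,"dz":25,"rx":0,"ry":0,"rz":0,"hand":-1},{"dx":0,"dy":0,"dz":30,"rx":0,"ry":0,"rz":0,"hand":-1},{"dx":0,"dy":0,"dz":20,"rx":0,"ry":0,"rz":0,"hand":-1},{"dx":0,"dy":0,"dz":0,"rx":0,"ry":0,"rz":0,"hand":-1},{"dx":0,"dy":0,"dz":0,"rx":0,"ry":0,"rz":0,"hand":-1}]' 20
python3 - <<'E'
from fit import *
im,d=grab('side','s25'); cv2.imwrite('pics/c25.png',cv2.resize(im[100:200,235:335],None,fx=5.8,fy=5.8,interpolation=3)[:,:,::-1])
E
```

```text
clock: 60.9
position: [0.6145, -0.2118, 0.2117]
tool_rot: [-3.141, -0.001, 1.435]
force: [0.3, -1.1, -0.4]
grip_width: 0.0852
```

View pics/c25.png

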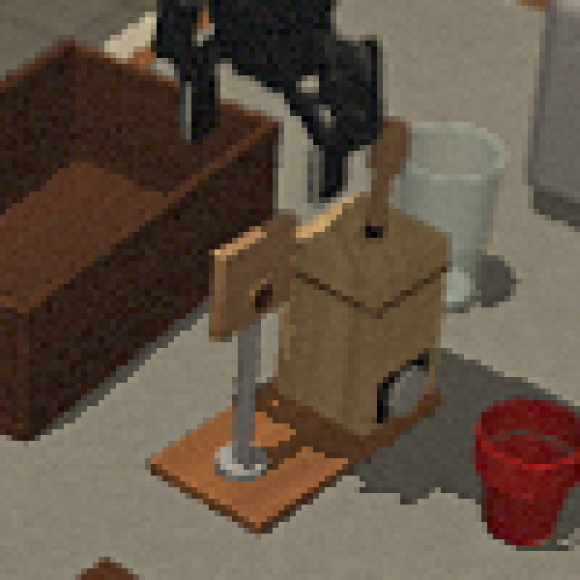

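```bash
python3 -m inch '[{"dx":0,"dy":0,"dz":20,"rx":0,"ry":0,"rz":0,"hand":-1},{"dx":0,"dy":0,"dz":20,"rx":0,"ry":0,"rz":0,"hand":-1},{"dx":0,"dy":0,"dz":13,"rx":0,"ry":0,"rz":0,"hand":-1},{"dx":0,"dy":0,"dz":0,"rx":0,"ry":0,"rz":0,"hand":-1}]' 20
python3 -m inch '[{"dx":0,"dy":0,"dz":0,"rx":0,"ry":0,"rz":0,"hand":1},{"dx":0,"dy":0,"dz":0,"rx":0,"ry":0,"rz":0,"hand":1},{"dx":0,"dy":0,"dz":0,"rx":0,"ry":0,"rz":0,"hand":1},{"dx":0,"dy":0,"dz":0,"rx":0,"ry":0,"rz":0,"hand":1},{"dx":0,"dy":0,"dz":0,"rx":0,"ry":0,"rz":0,"hand":1},{"dx":0,"dy":0,"dz":0,"rx":0,"ry":0,"rz":0,"hand":1},{"dx":0,"dy":0,"dz":0,"rx":0,"ry":0,"rz":0,"hand":1},{"dx":0,"dy":0,"dz":0,"rx":0,"ry":0,"rz":0,"hand":1},{"dx":0,"dy":0,"dz":0,"rx":0,"ry":0,"rz":0,"hand":1},{"dx":0,"dy":0,"dz":0,"rx":0,"ry":0,"rz":0,"hand":1}]' 20
```

```text
clock: 61.35
position: [0.6141, -0.2123, 0.158]
tool_rot: [-3.14, -0.0, 1.435]
force: [0.0, -0.1, 0.7]
grip_width: 0.085
clock: 62.35
position: [0.6154, -0.2127, 0.1592]
tool_rot: [3.14, -0.0, 1.435]
force: [5.1, -1.2, -0.5]
grip_width: 0.0094
```

Clockwise: rz positive, 1.6 rad in all.

```bash
python3 -m inch '[{"dx":0,"dy":0.7,"dz":0,"rx":0,"ry":0,"rz":0.1,"hand":1},{"dx":0,"dy":0,"dz":0,"rx":0,"ry":0,"rz":0.12,"hand":1},{"dx":0,"dy":0,"dz":0,"rx":0,"ry":0,"rz":0.12,"hand":1},{"dx":0,"dy":0,"dz":0,"rx":0,"ry":0,"rz":0.12,"hand":1},{"dx":0,"dy":0,"dz":0,"rx":0,"ry":0,"rz":0.12,"hand":1},{"dx":0,"dy":0,"dz":0,"rx":0,"ry":0,"rz":0.12,"hand":1},{"dx":0,"dy":0,"dz":0,"rx":0,"ry":0,"rz":0.12,"hand":1},{"dx":0,"dy":0,"dz":0,"rx":0,"ry":0,"rz":0,"hand":1}]' 20
python3 -c "
from h import *
print(bot.observe()['qpos'])"
python3 -m inch '[{"dx":0,"dy":0,"dz":0,"rx":0,"ry":0,"rz":0.12,"hand":1},{"dx":0,"dy":0,"dz":0,"rx":0,"ry":0,"rz":0.12,"hand":1},{"dx":0,"dy":0,"dz":0,"rx":0,"ry":0,"rz":0.12,"hand":1},{"dx":0,"dy":0,"dz":0,"rx":0,"ry":0,"rz":0.12,"hand":1},{"dx":0,"dy":0,"dz":0,"rx":0,"ry":0,"rz":0.12,"hand":1},{"dx":0,"dy":0,"dz":0,"rx":0,"ry":0,"rz":0.12,"hand":1},{"dx":0,"dy":0,"dz":0,"rx":0,"ry":0,"rz":0.06,"hand":1},{"dx":0,"dy":0,"dz":0,"rx":0,"ry":0,"rz":0,"hand":1}]' 20
python3 -c "
from h import *
print(bot.observe()['qpos'])"
```

```text
clock: 63.15
position: [0.6159, -0.2128, 0.1592]
tool_rot: [3.14, -0.001, 0.613]
force: [4.7, -3.5, 0.9]
grip_width: 0.0091
[ 0.39782021  0.64761513 -0.24130194  1.5822162   0.18110222  0.93212689
 -0.86264444]
clock: 63.95
position: [0.6161, -0.2132, 0.1593]
tool_rot: [3.141, -0.002, -0.164]
force: [6.8, -3.9, 0.9]
grip_width: 0.0097
[ 0.270087    0.63960396 -0.04335157  1.58972609  0.03354109  0.91081423
 -1.51960643]
```

```bash
python3 -m inch '[{"dx":0,"dy":0,"dz":0,"rx":0,"ry":0,"rz":0,"hand":0},{"dx":0,"dy":0,"dz":0,"rx":0,"ry":0,"rz":0,"hand":-1},{"dx":0,"dy":0,"dz":0,"rx":0,"ry":0,"rz":0,"hand":-1},{"dx":0,"dy":0,"dz":0,"rx":0,"ry":0,"rz":0,"hand":-1},{"dx":0,"dy":0,"dz":0,"rx":0,"ry":0,"rz":0,"hand":-1},{"dx":0,"dy":0,"dz":0,"rx":0,"ry":0,"rz":0,"hand":-1},{"dx":0,"dy":0,"dz":-20,"rx":0,"ry":0,"rz":0,"hand":-1},{"dx":0,"dy":0,"dz":-25,"rx":0,"ry":0,"rz":0,"hand":-1},{"dx":0,"dy":0,"dz":-25,"rx":0,"ry":0,"rz":0,"hand":-1},{"dx":0,"dy":0,"dz":0,"rx":0,"ry":0,"rz":0,"hand":-1}]' 20
python3 -m inch '[{"dx":0,"dy":0,"dz":0,"rx":0,"ry":0,"rz":-0.14,"hand":-1},{"dx":0,"dy":0,"dz":0,"rx":0,"ry":0,"rz":-0.14,"hand":-1},{"dx":0,"dy":0,"dz":0,"rx":0,"ry":0,"rz":-0.14,"hand":-1},{"dx":0,"dy":0,"dz":0,"rx":0,"ry":0,"rz":-0.14,"hand":-1},{"dx":0,"dy":0,"dz":0,"rx":0,"ry":0,"rz":-0.14,"hand":-1},{"dx":0,"dy":0,"dz":0,"rx":0,"ry":0,"rz":-0.14,"hand":-1},{"dx":0,"dy":0,"dz":0,"rx":0,"ry":0,"rz":-0.14,"hand":-1},{"dx":0,"dy":0,"dz":0,"rx":0,"ry":0,"rz":-0.14,"hand":-1},{"dx":0,"dy":0,"dz":0,"rx":0,"ry":0,"rz":-0.14,"hand":-1},{"dx":0,"dy":0,"dz":0,"rx":0,"ry":0,"rz":-0.14,"hand":-1}]' 20
python3 -m inch '[{"dx":0,"dy":0,"dz":0,"rx":0,"ry":0,"rz":-0.14,"hand":-1},{"dx":0,"dy":0,"dz":0,"rx":0,"ry":0,"rz":-0.14,"hand":-1},{"dx":0,"dy":0,"dz":0,"rx":0,"ry":0,"rz":-0.14,"hand":-1},{"dx":0,"dy":0,"dz":0,"rx":0,"ry":0,"rz":-0.14,"hand":-1},{"dx":0,"dy":0,"dz":0,"rx":0,"ry":0,"rz":-0.14,"hand":-1},{"dx":0,"dy":0,"dz":0,"rx":0,"ry":0,"rz":-0.14,"hand":-1},{"dx":0,"dy":0,"dz":0,"rx":0,"ry":0,"rz":-0.14,"hand":-1},{"dx":0,"dy":0,"dz":0,"rx":0,"ry":0,"rz":-0.14,"hand":-1},{"dx":0,"dy":0,"dz":0,"rx":0,"ry":0,"rz":-0.14,"hand":-1},{"dx":0,"dy":0,"dz":0,"rx":0,"ry":0,"rz":-0.14,"hand":-1}]' 20
python3 - <<'E'
from fit import *
print(bot.observe()['qpos'])
im,d=grab('side','s26'); cv2.imwrite('pics/c26.png',cv2.resize(im[100:200,235:335],None,fx=5.8,fy=5.8,interpolation=3)[:,:,::-1])
E
```

```text
clock: 64.95
position: [0.6166, -0.2131, 0.2322]
tool_rot: [3.141, -0.005, -0.165]
force: [-0.3, 0.3, -0.9]
grip_width: 0.0852
clock: 65.95
position: [0.6151, -0.2126, 0.2283]
tool_rot: [-3.141, -0.0, 1.241]
force: [0.8, -1.2, 0.0]
grip_width: 0.0855
clock: 66.95
position: [0.6151, -0.2126, 0.2283]
tool_rot: [3.142, -0.001, 2.641]
force: [1.1, 1.3, -0.6]
grip_width: 0.0854
[ 0.68143637  0.6507391  -0.70628921  1.50323352  0.44437472  1.1530484
  0.9640056 ]
```

View pics/c26.png

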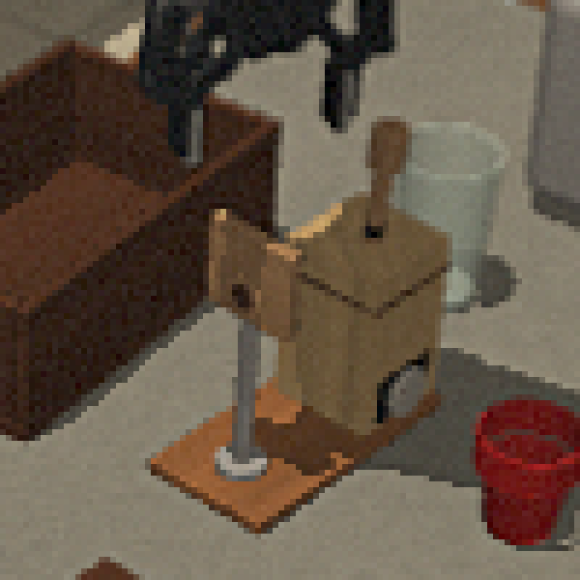

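```bash
python3 -m inch '[{"dx":0,"dy":0,"dz":0,"rx":0,"ry":0,"rz":-0.14,"hand":-1},{"dx":0,"dy":0,"dz":0,"rx":0,"ry":0,"rz":-0.14,"hand":-1},{"dx":0,"dy":0,"dz":0,"rx":0,"ry":0,"rz":-0.057,"hand":-1},{"dx":0,"dy":0,"dz":0,"rx":0,"ry":0,"rz":0,"hand":-1},{"dx":0,"dy":0,"dz":20,"rx":0,"ry":0,"rz":0,"hand":-1},{"dx":0,"dy":0,"dz":20,"rx":0,"ry":0,"rz":0,"hand":-1},{"dx":0,"dy":0,"dz":20,"rx":0,"ry":0,"rz":0,"hand":-1},{"dx":0,"dy":0,"dz":9,"rx":0,"ry":0,"rz":0,"hand":-1},{"dx":0,"dy":0,"dz":0,"rx":0,"ry":0,"rz":0,"hand":-1}]' 20
python3 -m inch '[{"dx":0,"dy":0,"dz":0,"rx":0,"ry":0,"rz":0,"hand":1},{"dx":0,"dy":0,"dz":0,"rx":0,"ry":0,"rz":0,"hand":1},{"dx":0,"dy":0,"dz":0,"rx":0,"ry":0,"rz":0,"hand":1},{"dx":0,"dy":0,"dz":0,"rx":0,"ry":0,"rz":0,"hand":1},{"dx":0,"dy":0,"dz":0,"rx":0,"ry":0,"rz":0,"hand":1},{"dx":0,"dy":0,"dz":0,"rx":0,"ry":0,"rz":0,"hand":1},{"dx":0,"dy":0,"dz":0,"rx":0,"ry":0,"rz":0,"hand":1},{"dx":0,"dy":0,"dz":0,"rx":0,"ry":0,"rz":0,"hand":1},{"dx":0,"dy":0,"dz":0,"rx":0,"ry":0,"rz":0,"hand":1},{"dx":0,"dy":0,"dz":0,"rx":0,"ry":0,"rz":0,"hand":1}]' 20
```

```text
clock: 67.9
position: [0.6148, -0.2125, 0.1588]
tool_rot: [3.141, -0.002, 2.97]
force: [-0.2, -0.5, 0.5]
grip_width: 0.0856
clock: 68.9
position: [0.6152, -0.2131, 0.1601]
tool_rot: [-3.141, 0.0, 2.971]
force: [-1.3, -3.2, 6.2]
grip_width: 0.0091
```

```bash
python3 -m inch '[{"dx":0,"dy":0,"dz":0,"rx":0,"ry":0,"rz":0.1,"hand":1},{"dx":0,"dy":0,"dz":0,"rx":0,"ry":0,"rz":0.12,"hand":1},{"dx":0,"dy":0,"dz":0,"rx":0,"ry":0,"rz":0.12,"hand":1},{"dx":0,"dy":0,"dz":0,"rx":0,"ry":0,"rz":0.12,"hand":1},{"dx":0,"dy":0,"dz":0,"rx":0,"ry":0,"rz":0.12,"hand":1},{"dx":0,"dy":0,"dz":0,"rx":0,"ry":0,"rz":0.12,"hand":1},{"dx":0,"dy":0,"dz":0,"rx":0,"ry":0,"rz":0.12,"hand":1},{"dx":0,"dy":0,"dz":0,"rx":0,"ry":0,"rz":0,"hand":1}]' 20
python3 -m inch '[{"dx":0,"dy":0,"dz":0,"rx":0,"ry":0,"rz":0.12,"hand":1},{"dx":0,"dy":0,"dz":0,"rx":0,"ry":0,"rz":0.12,"hand":1},{"dx":0,"dy":0,"dz":0,"rx":0,"ry":0,"rz":0.12,"hand":1},{"dx":0,"dy":0,"dz":0,"rx":0,"ry":0,"rz":0.12,"hand":1},{"dx":0,"dy":0,"dz":0,"rx":0,"ry":0,"rz":0.12,"hand":1},{"dx":0,"dy":0,"dz":0,"rx":0,"ry":0,"rz":0.09,"hand":1},{"dx":0,"dy":0,"dz":0,"rx":0,"ry":0,"rz":0,"hand":1},{"dx":0,"dy":0,"dz":0,"rx":0,"ry":0,"rz":0,"hand":1}]' 20
python3 -m inch '[{"dx":0,"dy":0,"dz":0,"rx":0,"ry":0,"rz":0,"hand":0},{"dx":0,"dy":0,"dz":0,"rx":0,"ry":0,"rz":0,"hand":-1},{"dx":0,"dy":0,"dz":0,"rx":0,"ry":0,"rz":0,"hand":-1},{"dx":0,"dy":0,"dz":0,"rx":0,"ry":0,"rz":0,"hand":-1},{"dx":0,"dy":0,"dz":0,"rx":0,"ry":0,"rz":0,"hand":-1},{"dx":0,"dy":0,"dz":0,"rx":0,"ry":0,"rz":0,"hand":-1},{"dx":0,"dy":0,"dz":-20,"rx":0,"ry":0,"rz":0,"hand":-1},{"dx":0,"dy":0,"dz":-35,"rx":0,"ry":0,"rz":0,"hand":-1},{"dx":0,"dy":0,"dz":-45,"rx":0,"ry":0,"rz":0,"hand":-1},{"dx":0,"dy":0,"dz":-30,"rx":0,"ry":0,"rz":0,"hand":-1}]' 20
```

```text
clock: 69.7
position: [0.6154, -0.2129, 0.1601]
tool_rot: [-3.142, 0.001, 2.149]
force: [0.2, -3.5, 4.3]
grip_width: 0.0093
clock: 70.5
position: [0.6156, -0.2128, 0.1601]
tool_rot: [3.141, 0.0, 1.467]
force: [1.2, -3.3, 5.6]
grip_width: 0.0093
clock: 71.5
position: [0.6157, -0.2126, 0.2928]
tool_rot: [3.139, 0.0, 1.462]
force: [0.8, -0.6, -0.1]
grip_width: 0.0852
```

```bash
python3 -m inch '[{"dx":-20,"dy":-15,"dz":0,"rx":0,"ry":0,"rz":0,"hand":-1},{"dx":-35,"dy":-25,"dz":0,"rx":0,"ry":0,"rz":0,"hand":-1},{"dx":-35,"dy":-25,"dz":0,"rx":0,"ry":0,"rz":0,"hand":-1},{"dx":-35,"dy":-25,"dz":0,"rx":0,"ry":0,"rz":0,"hand":-1},{"dx":-35,"dy":-25,"dz":0,"rx":0,"ry":0,"rz":0,"hand":-1},{"dx":-35,"dy":-25,"dz":0,"rx":0,"ry":0,"rz":0,"hand":-1},{"dx":-35,"dy":-25,"dz":0,"rx":0,"ry":0,"rz":0,"hand":-1},{"dx":-35,"dy":-25,"dz":0,"rx":0,"ry":0,"rz":0,"hand":-1},{"dx":-20,"dy":-25,"dz":0,"rx":0,"ry":0,"rz":0,"hand":-1},{"dx":0,"dy":0,"dz":0,"rx":0,"ry":0,"rz":0,"hand":-1}]' 20
python3 - <<'E'
from fit import *
for n,c0 in(('side',(.368,.296)),('top',(.37,.293))):
    im,d=grab(n,n+'F'); C=cloud(n,d)
    print('stack',n,ring(n,C,c0,.117,.131,.032))
    for nm,c in[('L',(.577,.3175)),('R',(.6155,-.2127))]:
        lo,hi=((.172,.188) if n=='top' else (.158,.178)); m=(np.hypot(C[...,0]-c[0],C[...,1]-c[1])<.038)&(C[...,2]>lo)&(C[...,2]<hi); P=C[m]
        w=np.linalg.eigh(np.cov((P[:,:2]-P[:,:2].mean(0)).T)); v=w[1][:,1]; v=v*np.sign(v[1]); print(n,nm,'plate yaw',np.arctan2(-v[0],v[1]).round(3),len(P))
        # box yaw from the lid
    for nm,c in[('lidR',(.6025,-.3215)),('lidL',(.5965,.2098))]:
        m=(np.hypot(C[...,0]-c[0],C[...,1]-c[1])<.06)&(abs(C[...,2]-.125)<.006); P=C[m][:,:2].astype(np.float32); print(n,nm,cv2.minAreaRect(P*1000))
    for nm,c in[('rodR',(.6025,-.3215)),('rodL',(.597,.210))]:
        m=(np.hypot(C[...,0]-c[0],C[...,1]-c[1])<.03)&(C[...,2]>.14); P=C[m]; print(n,nm,P.mean(0).round(4),np.percentile(P[:,2],[50,90,97]).round(4))
im=np.load('pics/sideF.npz')['im']; z=np.hstack([cv2.resize(im[185:285,140:240],None,fx=4,fy=4,interpolation=3),cv2.resize(im[100:200,245:345],None,fx=4,fy=4,interpolation=3)]); cv2.imwrite('pics/cF.png',z[:,:,::-1])
E
```

```text
clock: 72.5
position: [0.3662, -0.4757, 0.2896]
tool_rot: [-3.14, 0.001, 1.456]
force: [1.0, -1.1, 0.3]
grip_width: 0.0855
stack side (array([0.3674, 0.2974]), 159, np.float64(0.122))
side L plate yaw 0.075 108
side R plate yaw -0.104 73
side lidR ((600.6937866210938, -321.2116394042969), (83.16437530517578, 76.68539428710938), 83.05964660644531)
side lidL ((595.6101684570312, 209.03981018066406), (74.25540924072266, 76.93175506591797), 8.91117000579834)
side rodR [ 0.5912 -0.317   0.1851] [0.1901 0.2087 0.2103]
side rodL [0.5933 0.2149 0.1728] [0.1773 0.1866 0.1873]
stack top (array([0.3695, 0.2942]), 68, np.float64(0.122))
top L plate yaw 0.108 70
top R plate yaw -0.094 67
top lidR ((603.4552001953125, -322.57867431640625), (70.8092269897461, 72.31725311279297), 83.44197845458984)
top lidL ((597.423828125, 207.68621826171875), (73.01512145996094, 72.33537292480469), 10.037359237670898)
top rodR [ 0.5945 -0.318   0.1989] [0.2042 0.2083 0.2093]
top rodL [0.597  0.2082 0.1806] [0.183  0.1861 0.1878]
```

View pics/cF.png

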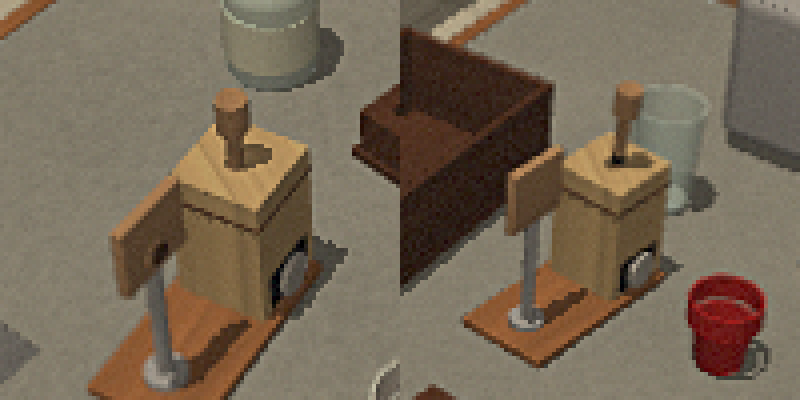

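View pics/sideF.png

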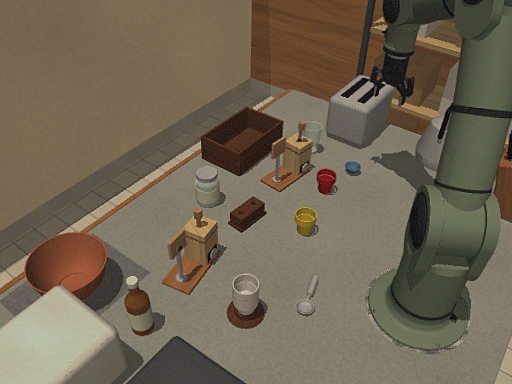

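View pics/topF.png

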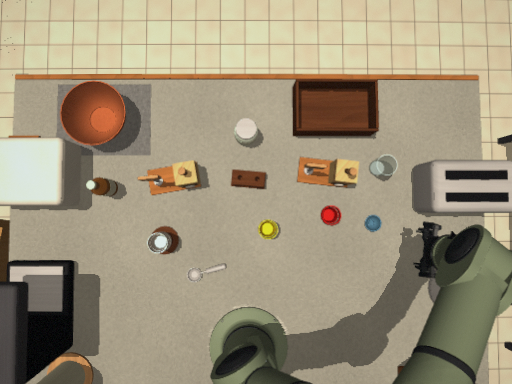

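```bash
python3 -m inch '[{"dx":0,"dy":0,"dz":0,"rx":0,"ry":0,"rz":0,"hand":-1},{"dx":0,"dy":0,"dz":0,"rx":0,"ry":0,"rz":0,"hand":-1},{"dx":0,"dy":0,"dz":0,"rx":0,"ry":0,"rz":0,"hand":-1}]' 20; python3 -c "
from workcell import bot
print(bot.job_done())"
```

```text
clock: 72.9
position: [0.3713, -0.4719, 0.2898]
tool_rot: [3.141, -0.0, 1.463]
force: [-0.6, -1.3, 0.0]
grip_width: 0.0854
the job is handed in; nothing more can be done
None
```

I finished the job and handed it in at about 73 s; no verdict is reported.

- **Tumblers:** Two loose white ones were on the counter, and both are nested on the fixed tumbler. The top rim measures 122 mm in both cameras (124 mm expected) and sits on the base axis to within about 1–2 mm. The red and yellow look-alikes were left alone.
- **Left box:** The rod bottomed gently (7.4 N) about 87 mm below the lid, and its band is out of sight. I turned the sign to the boss face; it is about 0.1 rad from square.
- **Right box:** The rod bottomed gently (8.1 N) about 65 mm below the lid, and its band still shows above the hole. I turned the sign to the plain face; it is about 0.02 rad from square.

**Checks:** The rod depths from touch agree with the knob heights in both cameras to 1–2 mm. No check failed. The two cameras differ by about 3–4 mm sideways, so I averaged them. In the final pictures the bystanders look unmoved and the robot is clear of everything.

**Stop check:** While lowering the rods, I chained 1 mm moves whose rows I typed out. A small shell check stopped the chain when the upward force passed 5 N.

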